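# Seat and clamp the whetstone on the draining sharpening stand

### The arm

A 7-joint arm with a two-finger parallel gripper is mounted at the origin on a cart in front of the work surface, level with it; the furniture and walls round the work are solid. World frame = base frame: x ahead of the robot, y to its left, z up, the work surface at z = 0. Lengths are in m, angles in rad, forces in N, time in s.
With the tool pointing down it reaches from about 0.425 to 0.875 m from the base axis. Payload 4.7 kg.
Tool frame: the origin (TCP) lies on the centre line of the jaws, within the pads' length; the fingertips stand 14 mm ahead of it and the grasp point (between the pads) lies 5 mm behind it; z points along the fingers, y is the direction in which the jaws open and shut (so a half turn about z gives the same grasp; the last joint's range is limited). The gripper opens to 87 mm and grips with 3 to 60 N. Pads are 19 mm wide; open, the fingers measure 117 mm over their backs; the gripper's body (75 mm by 190 mm) begins 51 mm behind the grasp point.
Start: joints at [1.314, 0.321, -0.07, 1.45, 0.023, 1.371, -0.057], TCP at [0.174, -0.626, 0.237] pointing down, gripper open.
Joint ranges: [-2.86, 2.86], [-0.3, 2.09], [-1.38, 1.24], [0.06, 2.45], [-1.56, 4.7], [0.09, 2.05], [-2.69, 2.69]. Speed limits (rad/s): [2.57, 2.57, 3.14, 3.14, 3.14, 3.14, 3.14].

### API

Orientations are given as a rotation vector (axis times angle).
In Python, from bench import ctrl gives the robot as it stands. The module is installed in compiled form; this text tells all that it offers.
- The arm moves only by the tool step_arm, never from a script. Its argument "plan" is a list of rows, each a list of 3 entries, a list of its own where there are three numbers: the turn, a rotation vector about the tool's x, y, z in rad, then the shift along the tool's x, y, z in m, then the closure in counts, from 0 (fully open) to 255 (shut). In form: [[[rx, ry, rz], [x, y, z], hand], ...]. A call has exactly 10 rows; each row is the pose to reach, as a shift and turn from the pose commanded when the call began, along the tool's axes at that moment; what a row does not reach only later rows make up. A row lasts 1/8 s, in which the tool goes at most 62.5 mm and 10.7 degrees, less where a joint would pass 70% of its speed; a pose out of reach is approached as far as the arm can. A call with a gripper value outside its range is refused whole. The fingers move at their own pace and stop on an object; "squeeze" is the grip in N (left out, the last holds). Time passes only in rows, so rows that repeat a pose let the fingers close, or fill a call up. It gives the time, the measured TCP pose, the force and the opening at its end, in the units of the state.
- ctrl.get_state(): the state, without advancing time (a new reading comes with each control period).
- ctrl.get_image(name): name is "scene" or "top" or "wrist"; returns the picture (420x560x3 uint8, red, green, blue); there is no depth.
- ctrl.calibration(name): a dict with "fov_y" (degrees; the focal length in pixels is half the picture's height over the tangent of half this angle, whatever the lens; pixels are square), "cx", "cy" (the principal point, pixels), "rvec" (rotation vector, rad) and "tvec" (3), from world to camera coordinates, as OpenCV has them. Camera axes: x right, y down, z forward; pixel columns grow to the right and rows downward; lengths in m; the calibration is good to about 2 mm. A picture is of the moment at which its call begins: read the wrist's pose just before it. calibration takes no time and is no camera call; for the wrist camera it gives the pose at the moment of the call.
- ctrl.close_job(): hands the job in, once; it reports no verdict.
Trained networks look in the newest picture that a camera, given by its name, has taken for a name from the list of things; names that differ only in an ending like _2 or _b are one class to them, and where a whole thing is asked for, a point or a joint stands for the part that bears it (a point fixed in the world has none). Each returns a list of dicts, best first, with "score" (0 to 1); they miss things now and then, are a little off and sometimes report something else, mostly with a low value. They report only what shows in the picture. A call takes as long as a camera call.
- ctrl.cut_out(camera, label): "pixels" (420x560 bool, what is visible of it) and "rect" ([left, top, width, height] in pixels, round what is visible of it).
The state is a dict: "time": time; "joint_positions": joint angles; "qd": joint speeds; "joint_torque": joint torques, N m; "position": TCP position; "tool_rot": TCP orientation; "ft_force": force on the tool from outside, world axes, zero at the start; "torque": the same for the moment, N m; "grip_width": opening from 0.0 (shut) to 1.0 (fully open).
Only numpy, scipy, OpenCV 4.12 (cv2) and the standard library are available. Lean on these libraries where they do the work, as an engineer would, in place of code of your own. Each camera call takes 0.05 s, during which the arm holds its last target.

### The job

Get the stand ready for knife sharpening: lay the thick whetstone flat and gently on the sloping steel bed and let go, so that it runs down by itself into the low corner, home against both the end stop and the side rail. Then slide the jaw down by its wooden knob until it grips the end of the stone snugly, without forcing it, and leave it clamped. Knocks or hard pressing chip the stone; leave the thin stone where it lies.

Things in the scene. Friction and masses are not known exactly. Their poses are not given: they have to be found in the camera images.
- stone_mid (a point): Thick whetstone, a plain grey rectangular block 152 x 51 x 25 mm, 0.32 to 0.5 kg, lying flat and loose on the worktop, left of the stand; brittle. The point is its centre, half-way up; x along its length, y along its width, z up. Let go flat on the wet steel bed it slides by itself (anything steeper than about 8 degrees will do).
- slim_stone_mid (a point): Thin finishing stone, same grey and 152 x 51 mm but only 13 mm thick, also on the worktop; not used, leave it alone. The point is its centre; axes as for the thick stone. The two stones swap places from start to start.
- bed: Fixed sloping steel bed of the sharpening stand, a plate on posts. Origin: the low locating corner, at the bed's surface, 36 mm above the worktop. x runs up the slope along the side rail's inner face (15 degrees up, away from the sink, to the robot's left); y across, along the end stop's inner face (14 degrees up, towards the robot); z is the bed's normal. The plate covers x -10 to 272, y -10 to 102 mm.
- stone_home (a point): Centre of the thick stone when home on the bed (bed x 76, y 25.5, z 12.5 mm); axes as the bed's. The end stop is the white nylon wall at bed x -10 to 0 mm, the side rail the wall at bed y -10 to 0 mm, both 16 mm high above the bed; the stone's low end then touches the stop and one long side the rail. The bed's long side near the robot has no wall.
- jaw_knob (a point): Centre of the sliding jaw's round wooden knob, 24 mm across, 26 mm high, upright, 37 mm above the bed at bed y 25.5 mm; axes as the bed's. A thin neck joins it to the jaw, a steel block 40 mm wide, 17 mm high, from 16 mm up-slope to 30 mm down-slope of the knob. The rubber face on its screwed spindle lies 36 to 48 mm down-slope of the knob's axis, set differently each time.
- jaw (a joint): Travel of the jaw down the slope, m: 0 fully up (knob at bed x 248 mm), 0.072 its limit. It slides stiffly (about 7 N) and stays where left, so it keeps up to about 7 N of the pressure put on the stone. Its face meets the seated stone somewhere from 0.048 to 0.060, by the spindle's setting; from there its firm rubber gives 1 mm for each 8 N. A snug grip is 5 to 10 N on the stone.

How it is judged:
On the way:
1. the thick stone lies released and still in the low corner, flat on the bed and home against stop and rail (within 2.5 mm), held there by gravity alone, neither fingers nor jaw touching it (x of stone_mid in the frame of bed between 0.0735 and 0.0785 m and y of stone_mid in the frame of bed between 0.023 and 0.028 m and z of stone_mid in the frame of bed between 0.0105 and 0.0145 m and angle between the x axis of stone_mid and the x axis of bed, either way round below 0.035 rad and angle between the z axis of stone_mid and the z axis of bed, either way round below 0.035 rad and contact force between stone and the arm below 0.05 N and contact force between stone and the fingers below 0.05 N and contact force between stone and jaw below 0.05 N and linear speed of stone below 0.02 m/s), for 0.2 s.
At the end, for the whole second after the job is handed in: The thick stone lies flat on the bed in the low corner, within 2.5 mm of its home position along and across the bed, within 2 mm of the bed and within 2 degrees of true, and the jaw, left alone, still presses on its end with more than 3 N (x of stone_mid in the frame of bed between 0.0735 and 0.0785 m and y of stone_mid in the frame of bed between 0.023 and 0.028 m and z of stone_mid in the frame of bed between 0.0105 and 0.0145 m and angle between the x axis of stone_mid and the x axis of bed, either way round below 0.035 rad and angle between the z axis of stone_mid and the z axis of bed, either way round below 0.035 rad and contact force between jaw and stone above 3 N and linear speed of stone below 0.01 m/s); the robot touches nothing.
It fails at once if the thick stone is knocked or pressed against the stand or its jaw with more than 40 N (contact force between stone and stand above 40 N).
It fails at once if the jaw is forced against the stone with more than 12 N (contact force between jaw and stone above 12 N).
It fails at once if the thin stone is shifted by more than 30 mm (distance of slim_stone_mid from where it was at the start of the episode above 0.03 m).
It also fails if it takes over 70 s, if anything falls off the work surface, if the arm or the gripper's body presses on something with over 40 N, if the wrist force passes 120 N, or if a joint passes its speed limit or range.

## Working session

There is one attempt and no reset: what is moved stays moved. The work goes in short steps, Python scripts to look and compute and a tool call to move; the robot and the scene stay as the last step left them, time stands still between calls to the robot, and variables do not carry over. Pictures are saved under pics/ and viewed, and the job is handed in when it is done.

Besides the shell and the picture viewer there is one more tool, called in YAML: its name, and indented under it one key for each argument. step_arm: Moves the arm, as the interface text tells. Its arguments: {"type":"object","properties":{"plan":{"type":"array"},"squeeze":{"type":"number"}},"required":["plan"]}

```bash
mkdir -p pics
python3 - <<'E'
from bench import ctrl
import cv2,numpy as np
s=ctrl.get_state()
for k,v in s.items(): print(k,np.round(v,4))
for c in ["scene","top","wrist"]:
    im=ctrl.get_image(c); cv2.imwrite(f"pics/a_{c}.png",im[:,:,::-1])
    cal=ctrl.calibration(c); print(c,{k:np.round(v,4).tolist() for k,v in cal.items()})
    if c!="wrist":
      for l in ["stone_mid","slim_stone_mid","bed","jaw_knob"]:
        for d in ctrl.cut_out(c,l)[:3]: print(c,l,round(d["score"],2),d["rect"],d["pixels"].sum())
E
```

```text
time 0.0
joint_positions [ 1.3141  0.3218 -0.0701  1.4516  0.0226  1.3708 -0.0569]
qd [ 0.0002 -0.0007  0.0008 -0.0003  0.0011  0.0007 -0.0008]
joint_torque [ 0.00000e+00 -4.91288e+01 -4.03600e-01 -3.12532e+01 -6.38000e-02
  4.38000e-02  2.00000e-04]
position [ 0.1737 -0.6258  0.2355]
tool_rot [-3.111e+00 -4.239e-01  6.000e-04]
ft_force [-0.2126  0.2449  0.2648]
torque [-0.0078 -0.0067  0.0296]
grip_width 0.9986
scene {'fov_y': 52.5709, 'cx': 267.5472, 'cy': 207.926, 'rvec': [2.042, -0.634, 0.3224], 'tvec': [-0.3388, 0.3154, 0.6141]}
scene stone_mid 0.97 [228.5, 185.7, 37.1, 35.1] 683
scene slim_stone_mid 0.77 [162.4, 203.2, 57.6, 33.4] 848
scene bed 0.63 [255.1, 191.5, 122.8, 128.4] 6591
scene bed 0.25 [228.2, 184.1, 34.8, 35.7] 731
scene jaw_knob 0.94 [284.2, 196.1, 26.7, 36.4] 552
top {'fov_y': 53.2173, 'cx': 283.3671, 'cy': 204.2588, 'rvec': [2.1773, -2.1299, 0.1407], 'tvec': [0.1241, 0.5221, 0.918]}
top stone_mid 0.97 [158.5, 168.5, 68.3, 28.9] 1567
top slim_stone_mid 0.93 [146.8, 230.8, 67.1, 41.2] 1580
top jaw_knob 0.9 [286.0, 176.7, 31.9, 23.6] 565
wrist {'fov_y': 63.7514, 'cx': 285.8849, 'cy': 208.3835, 'rvec': [-2.3364, 1.7776, 0.223], 'tvec': [-0.6494, -0.0294, 0.3894]}
```

View pics/a_top.png

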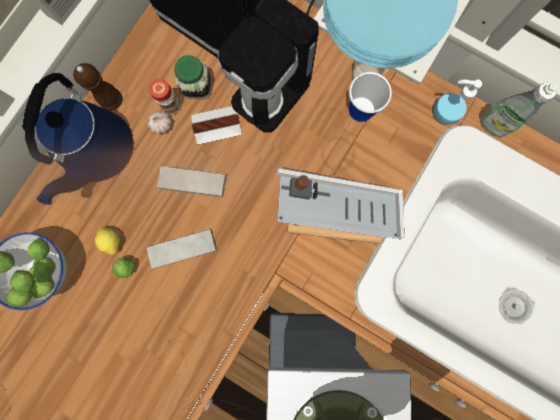

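View pics/a_scene.png

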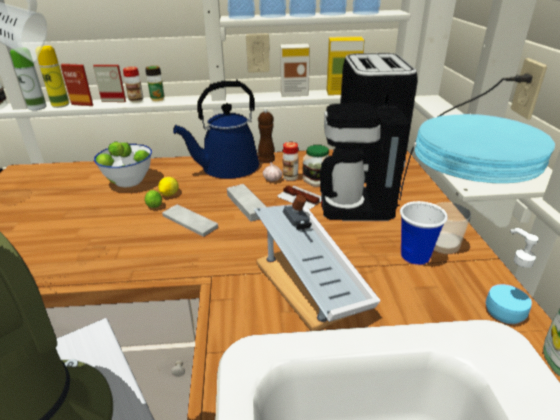

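View pics/a_wrist.png

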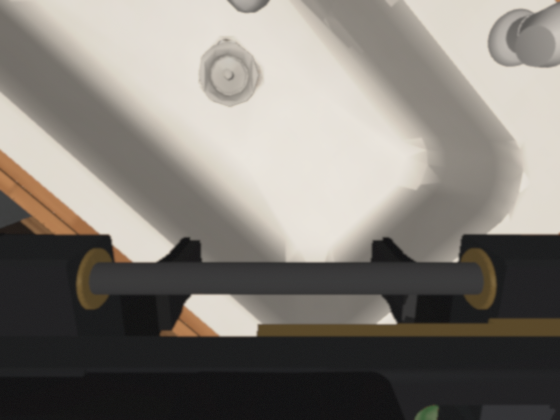

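Run:
```python
import cv2
a=cv2.imread("pics/a_top.png"); b=cv2.imread("pics/a_scene.png")
cv2.imwrite("pics/b1.png",cv2.resize(a[160:250,265:415],None,fx=5,fy=5,interpolation=cv2.INTER_CUBIC))
cv2.imwrite("pics/b2.png",cv2.resize(b[175:325,150:385],None,fx=3.4,fy=3.4,interpolation=cv2.INTER_CUBIC))
cv2.imwrite("pics/b3.png",cv2.resize(a[155:285,135:245],None,fx=4.5,fy=4.5,interpolation=cv2.INTER_CUBIC))
```

```text
(no output)
```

View pics/b1.png

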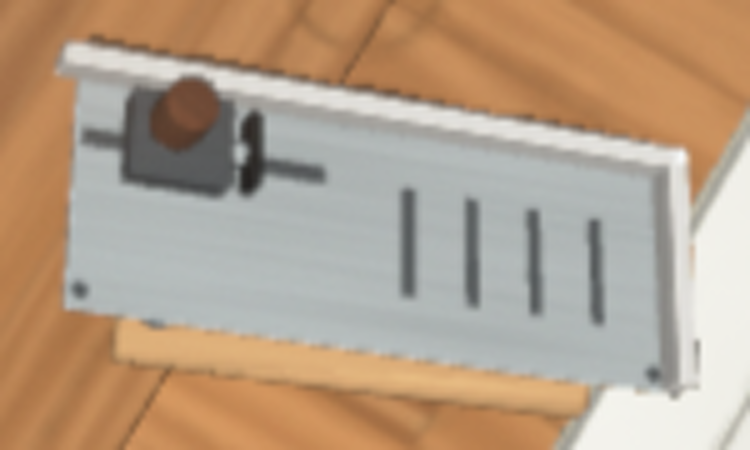

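View pics/b2.png

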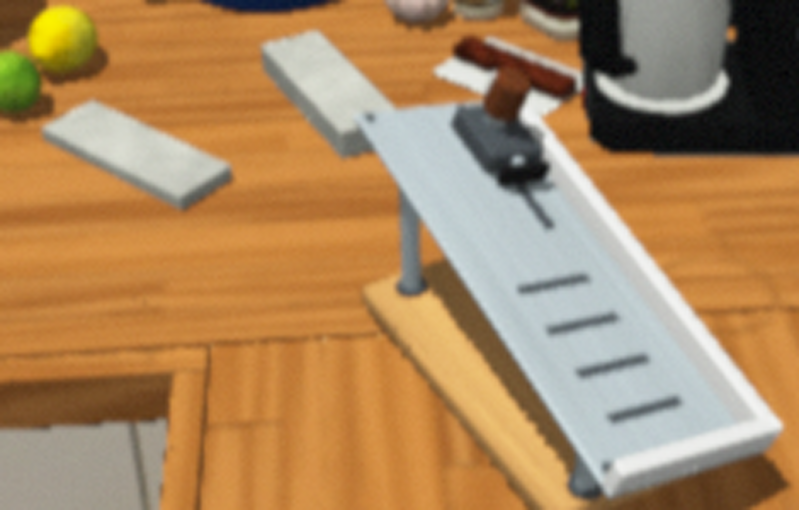

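View pics/b3.png

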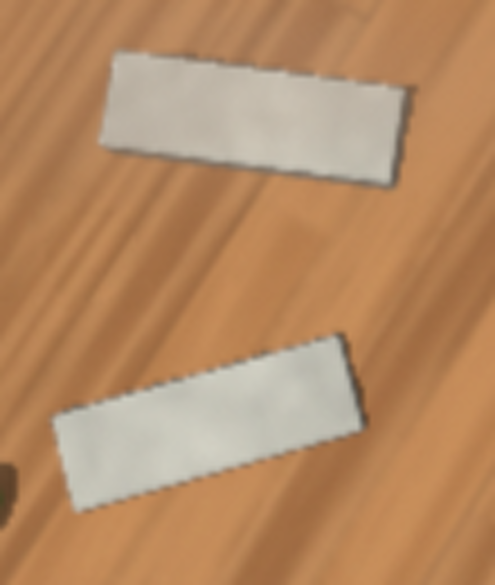

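```bash
cat > h.py <<'E'
import numpy as np,cv2
from scipy.spatial.transform import Rotation as R
from scipy.optimize import least_squares
def cam(cal,H=420):
    f=H/2/np.tan(np.radians(cal["fov_y"])/2)
    K=np.array([[f,0,cal["cx"]],[0,f,cal["cy"]],[0,0,1.]])
    return K,np.array(cal["rvec"],float),np.array(cal["tvec"],float)
def proj(C,P):
    K,r,t=C; return cv2.projectPoints(np.atleast_2d(P).astype(float),r,t,K,None)[0][:,0]
def ray(C,uv,z):
    K,r,t=C; Rm=R.from_rotvec(r).as_matrix(); o=-Rm.T@t
    d=Rm.T@np.linalg.inv(K)@np.array([uv[0],uv[1],1.]); return o+d*(z-o[2])/d[2]
def bedR(yaw):
    # x: yaw horizontal, up 15deg; y: perpendicular, z-comp sin14
    x=np.array([np.cos(np.radians(15))*np.cos(yaw),np.cos(np.radians(15))*np.sin(yaw),np.sin(np.radians(15))])
    s=np.sin(np.radians(14))
    h=np.array([np.cos(yaw),np.sin(yaw),0]); l=np.array([-h[1],h[0],0])
    a=-s*x[2]/np.cos(np.radians(15)); b=np.sqrt(1-s*s-a*a)
    y=a*h+b*l+np.array([0,0,s]); z=np.cross(x,y)
    return np.c_[x,y,z]
E
python3 - <<'E'
from h import *
from bench import ctrl
T=cam(ctrl.calibration("top"));S=cam(ctrl.calibration("scene"))
t=[((-10,-10,16),(688,150)),((-10,102,16),(695,387)),((272,-10,16),(70,42)),((272,102,0),(64,310))]
s=[((-10,-10,16),(782,428)),((0,102,16),(608,464)),((272,102,0),(357,115))]
def res(p,full=False):
    B=bedR(p[2]); o=np.array([p[0],p[1],0.036]); r=[]
    for C,l,g in((T,t,lambda u:(265+u[0]/5-.4,160+u[1]/5-.4)),(S,s,lambda u:(150+u[0]/3.4-.35,175+u[1]/3.4-.35))):
        for P,u in l: r.append(proj(C,o+B@np.array(P)/1e3)[0]-g(u))
    return np.array(r).ravel()
g=ray(T,(402,190),.04); print(g)
for y0 in (0.5,1,1.5,2,2.5,-2.5):
    q=least_squares(res,[g[0],g[1],y0]); print(q.x,q.cost)
    if q.cost<50: best=q
q=best
print(res(q.x).reshape(-1,2).round(1)); B=bedR(q.x[2]); print(B.round(3))
# stones
zoom=lambda u:(135+u[0]/4.5-.4,155+u[1]/4.5-.4)
for n,z,c in(("thick",.025,[(117,52),(409,88),(394,184),(101,147)]),("thin",.013,[(54,414),(341,335),(362,427),(77,510)])):
    P=np.array([ray(T,zoom(u),z) for u in c]); print(n,P.mean(0).round(4),np.linalg.norm(P-np.roll(P,-1,0),axis=1).round(4))
    d=(P[1]-P[0]+P[2]-P[3]); print("yaw",np.arctan2(d[1],d[0]))
# knob
o=np.r_[q.x[:2],.036]
for x in(.248,):
    k=o+B@np.array([x,.0255,.037]);print("knob",k,proj(T,k),proj(S,k))
h=o+B@np.array([.076,.0255,.0125]);print("home",h)
for c in("top","scene"):
    m=ctrl.cut_out(c,"jaw_knob")[0]["pixels"]; print(np.argwhere(m).mean(0)[::-1])
np.save("bed.npy",q.x)
E
```

```text
[ 0.55705858 -0.13264836  0.04      ]
[ 0.54467524 -0.11834465  1.47301916] 23.16505683644304
[ 0.54467524 -0.11834465  1.47301916] 23.165056836446617
[ 0.54467524 -0.11834465  1.47301916] 23.165056836442602
[ 0.54467524 -0.11834465  1.47301916] 23.165056836442947
[ 0.54467524 -0.11834465  1.47301916] 23.165056836442922
[ 0.54467524 -0.11834465 -4.81016615] 23.16505683644244
[[ 0.5 -0. ]
 [ 1.9  0.2]
 [ 4.1  0.4]
 [ 0.3 -0.3]
 [-0.9 -1.6]
 [-0.2 -3.4]
 [-2.3 -2.1]]
[[ 0.094 -0.97   0.225]
 [ 0.961  0.03  -0.274]
 [ 0.259  0.242  0.935]]
thick [0.5706 0.3494 0.025 ] [0.152  0.0504 0.1516 0.0501]
yaw -1.6743030072163139
thin [0.4154 0.3677 0.013 ] [0.1506 0.0483 0.1492 0.0502]
yaw -1.271761747018063
knob [0.55164726 0.11069424 0.14095631] [[296.06949285 181.84477954]] [[294.32700182 197.61483289]]
home [ 0.52992094 -0.04794279  0.0735285 ]
[302.11150442 187.84955752]
[297.16304348 213.0923913 ]
```

```bash
cat > ov.py <<'E'
from h import *
def overlay(C,img,p,crop,f,fn,zo=0.036,jx=.248):
    B=bedR(p[2]); o=np.array([p[0],p[1],zo])
    x0,y0,x1,y1=crop
    im=cv2.resize(img[y0:y1,x0:x1],None,fx=f,fy=f,interpolation=cv2.INTER_CUBIC)
    def line(a,b,col):
        q=proj(C,o+np.array([a,b])@B.T/1e3)
        q=((q-[x0,y0]+.5)*f-.5).astype(int); cv2.line(im,tuple(map(int,q[0])),tuple(map(int,q[1])),col,1,cv2.LINE_AA)
    for a,b in[((-10,-10,16),(-10,102,16)),((-10,-10,16),(272,-10,16)),((0,0,16),(0,102,16)),((0,0,16),(272,0,16))]: line(a,b,(0,0,255))
    for a,b in[((0,0,0),(0,102,0)),((0,0,0),(272,0,0)),((272,0,0),(272,102,0)),((272,102,0),(0,102,0))]: line(a,b,(255,0,0))
    k=jx*1e3
    for a,b in[((k+16,5.5,20),(k+16,45.5,20)),((k-30,5.5,20),(k-30,45.5,20)),((k-30,5.5,20),(k+16,5.5,20)),((k-30,45.5,20),(k+16,45.5,20)),((k,25.5,24),(k,25.5,50)),((k-12,25.5,50),(k+12,25.5,50))]: line(a,b,(0,255,0))
    cv2.imwrite(fn,im)
E
python3 - <<'E'
from ov import *
from bench import ctrl
p=np.load("bed.npy")
overlay(cam(ctrl.calibration("top")),cv2.imread("pics/a_top.png"),p,(265,160,415,250),5,"pics/c1.png")
overlay(cam(ctrl.calibration("scene")),cv2.imread("pics/a_scene.png"),p,(250,175,390,325),4,"pics/c2.png")
E
```

```text
(no output)
```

View pics/c1.png

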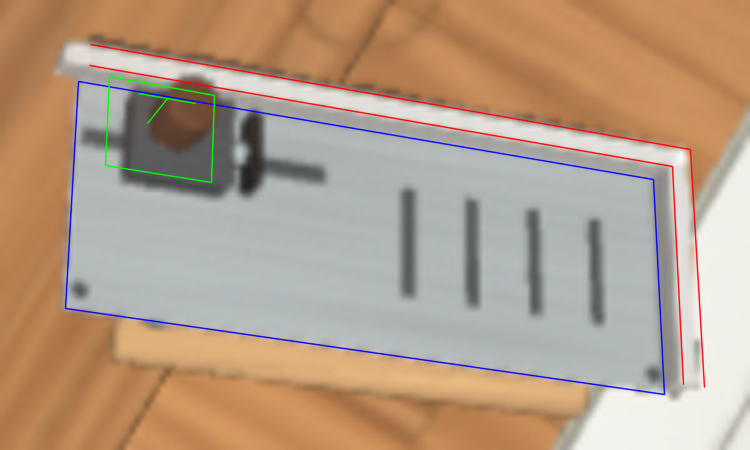

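View pics/c2.png

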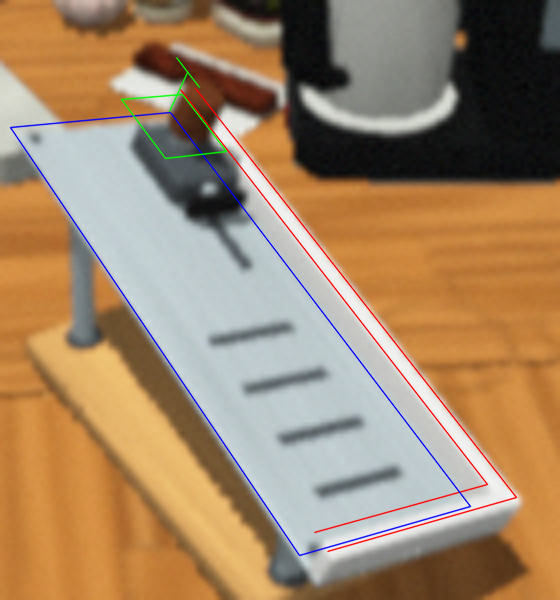

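```bash
cat >> h.py <<'E'
def rel(s,Rt,pt,p0=None,R0=None):
    R0=R.from_rotvec(s["tool_rot"]) if R0 is None else R0
    p0=np.array(s["position"]) if p0 is None else p0
    return (R0.inv()*R.from_matrix(Rt)).as_rotvec().round(4), R0.inv().apply(pt-p0).round(4)
def down(ux,uy):
    u=np.array([ux,uy,0])/np.hypot(ux,uy); z=np.array([0,0,-1.]); return np.c_[u,np.cross(z,u),z]
E
python3 - <<'E'
from h import *
from bench import ctrl
s=ctrl.get_state(); C=cam(ctrl.calibration("wrist"))
Rm=R.from_rotvec(C[1]).as_matrix(); o=-Rm.T@C[2]; Rt=R.from_rotvec(s["tool_rot"]).as_matrix()
print("cam in tool",Rt.T@(o-s["position"]),"\n",(Rt.T@Rm.T).round(3))
print(rel(s,down(.1,.995),np.array([.53,0.05,.36])))
print(proj(C,s["position"]))
E
```

```text
cam in tool [ 0.06678033 -0.00026948 -0.14766394] 
 [[-0.001 -0.969 -0.246]
 [ 1.    -0.001 -0.001]
 [ 0.001 -0.246  0.969]]
(array([ 1.0000e-04,  1.0000e-04, -1.1998e+00]), array([ 0.5241, -0.5564, -0.1235]))
[[286.80750244 268.44246081]]
```

Run:
```python
from h import *
from bench import ctrl
s=ctrl.get_state()
print(rel(s,down(.1,.995),np.array([.53,-0.04,.40])))
```

```text
(array([ 1.0000e-04,  1.0000e-04, -1.1998e+00]), array([ 0.5   , -0.4697, -0.1635]))
```

step_arm:
  plan:
    - [[0, 0, -0.1], [0.03, -0.03, -0.03], 0]
    - [[0, 0, -0.25], [0.06, -0.06, -0.05], 0]
    - [[0, 0, -0.4], [0.1, -0.1, -0.08], 0]
    - [[0, 0, -0.55], [0.14, -0.14, -0.1], 0]
    - [[0, 0, -0.7], [0.18, -0.18, -0.12], 0]
    - [[0, 0, -0.85], [0.22, -0.22, -0.14], 0]
    - [[0, 0, -1.0], [0.26, -0.26, -0.16], 0]
    - [[0, 0, -1.1], [0.3, -0.3, -0.163], 0]
    - [[0, 0, -1.2], [0.34, -0.335, -0.163], 0]
    - [[0, 0, -1.2], [0.38, -0.37, -0.163], 0]

```text
time: 1.9
position: [0.4417, -0.1665, 0.4]
tool_rot: [2.328, 2.107, -0.0]
ft_force: [0.6, -0.1, -0.4]
grip_width: 1.002
```

Run:
```python
from h import *
from bench import ctrl
s=ctrl.get_state();print(s["time"],s["position"],s["tool_rot"])
print(rel(s,down(.1,.995),np.array([.53,-0.04,.40])))
```

```text
1.9 [ 0.44172757 -0.16645963  0.40001818] [ 2.32773144e+00  2.10742663e+00 -2.29306908e-04]
(array([0.0011, 0.0012, 0.0009]), array([ 1.346e-01,  7.530e-02, -1.000e-04]))
```

step_arm:
  plan:
    - [[0, 0, 0], [0.04, 0.02, 0], 0]
    - [[0, 0, 0], [0.08, 0.045, 0], 0]
    - [[0, 0, 0], [0.11, 0.06, 0], 0]
    - [[0, 0, 0], [0.13, 0.072, 0], 0]
    - [[0, 0, 0], [0.135, 0.075, 0], 0]
    - [[0, 0, 0], [0.135, 0.075, 0], 0]
    - [[0, 0, 0], [0.135, 0.075, 0], 0]
    - [[0, 0, 0], [0.135, 0.075, 0], 0]
    - [[0, 0, 0], [0.135, 0.075, 0], 0]
    - [[0, 0, 0], [0.135, 0.075, 0], 0]

```text
time: 3.15
position: [0.529, -0.0415, 0.3996]
tool_rot: [2.33, 2.107, -0.0]
ft_force: [0.7, 0.6, 0.3]
grip_width: 1.005
```

Run:
```python
from ov import *
from bench import ctrl
import json
c=ctrl.calibration("wrist"); im=ctrl.get_image("wrist")[:,:,::-1].copy()
cv2.imwrite("pics/d_w.png",im)
json.dump({k:np.array(v).tolist() for k,v in c.items()},open("d_cal.json","w"))
p=np.load("bed.npy")
overlay(cam(c),im,p,(0,0,560,420),1.4,"pics/d_ov.png")
```

```text
(no output)
```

View pics/d_ov.png

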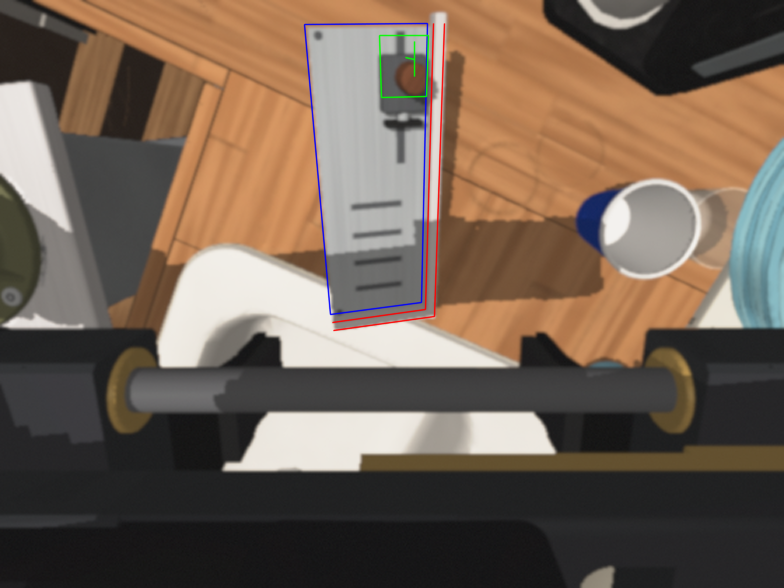

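Run:
```python
import cv2
a=cv2.imread("pics/d_w.png")
cv2.imwrite("pics/e1.png",cv2.resize(a[5:125,210:330],None,fx=5,fy=5,interpolation=cv2.INTER_CUBIC))
cv2.imwrite("pics/e2.png",cv2.resize(a[135:250,220:335],None,fx=5,fy=5,interpolation=cv2.INTER_CUBIC))
```

```text
(no output)
```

View pics/e1.png

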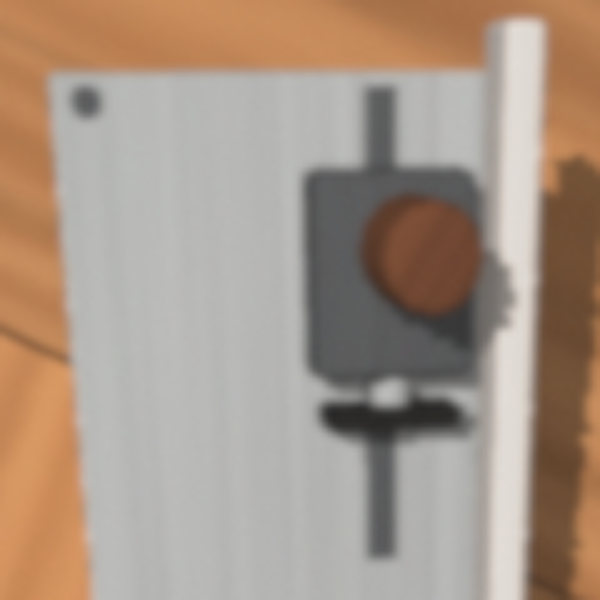

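View pics/e2.png

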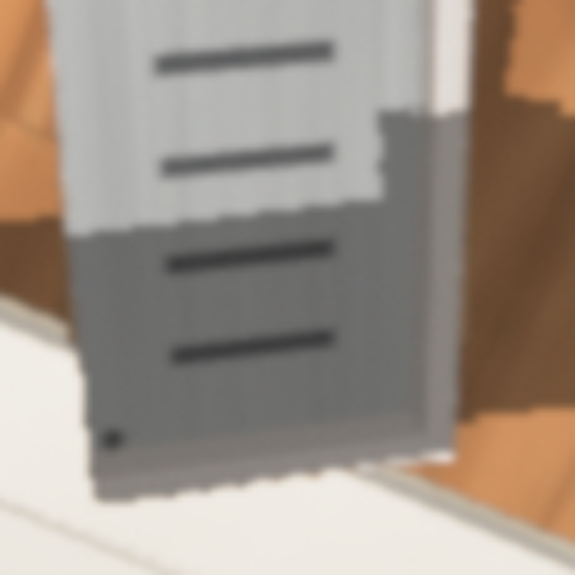

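```bash
cat > fit.py <<'E'
from h import *
from bench import ctrl
import json
T=cam(ctrl.calibration("top"));S=cam(ctrl.calibration("scene"));W=cam(json.load(open("d_cal.json")))
t=[((0,0,0),(655,175)),((272,102,0),(64,310)),((272,0,0),(78,78)),((-10,-10,16),(688,150)),((-10,102,16),(695,387))]
t=[(P,(265+u[0]/5-.4,160+u[1]/5-.4)) for P,u in t]
w=[((272,102,0),(50,72)),((272,0,0),(487,72))]
w=[(P,(210+u[0]/5-.4,5+u[1]/5-.4)) for P,u in w]
w2=[((0,0,0),(425,412)),((-10,-10,16),(455,458)),((-10,102,16),(97,500))]
w+=[(P,(220+u[0]/5-.4,135+u[1]/5-.4)) for P,u in w2]
s=[((272,102,0),(357,115)),((-10,-10,16),(782,428)),((0,102,16),(608,464))]
s=[(P,(150+u[0]/3.4-.35,175+u[1]/3.4-.35)) for P,u in s]
def res(p,views):
    B=bedR(p[2]); 
    if len(p)>4: B=R.from_rotvec(p[4:7]).as_matrix()@B
    o=np.array([p[0],p[1],p[3] if len(p)>3 else .036]); r=[]
    for C,l in views:
        for P,u in l: r.append(proj(C,o+B@(np.array(P)/1e3))[0]-u)
    return np.array(r).ravel()
if __name__=="__main__":
  for n,v in(("T",[(T,t)]),("W",[(W,w)]),("S",[(S,s)]),("TW",[(T,t),(W,w)])):
    for p0 in([.545,-.12,1.47],[.545,-.12,1.47,.036],):
        q=least_squares(res,p0,args=(v,)); print(n,q.x.round(4),round(q.cost,1)); print(q.fun.reshape(-1,2).round(1).tolist())
  q=least_squares(res,[.545,-.12,1.47,.036,0,0,0],args=([(T,t),(W,w)],)); print(q.x.round(4),q.cost); print(q.fun.reshape(-1,2).round(1).tolist())
E
python3 fit.py
```

```text
T [ 0.5451 -0.1172  1.4719] 1.8
[[-0.8, 0.7], [-0.3, -0.7], [-0.3, 0.3], [0.0, -0.2], [1.3, -0.0]]
T [ 0.5455 -0.1176  1.4718  0.0333] 1.7
[[-0.9, 0.8], [-0.1, -0.7], [-0.1, 0.3], [-0.1, -0.2], [1.2, -0.1]]
W [ 0.5471 -0.1198  1.4732] 6.2
[[0.2, -0.6], [0.2, -0.9], [-2.1, -0.3], [0.9, 0.3], [0.6, 2.3]]
W [ 0.547  -0.1197  1.4732  0.033 ] 5.0
[[0.5, 0.0], [-0.0, -0.3], [-2.3, -0.9], [0.7, -0.4], [0.8, 1.6]]
S [ 0.5415 -0.1246  1.4604] 2.2
[[-0.9, -1.0], [0.4, 1.3], [0.3, -0.8]]
S [ 0.5465 -0.1193  1.4632  0.0295] 1.2
[[-0.3, 0.0], [-0.2, 1.1], [0.4, -1.0]]
TW [ 0.5465 -0.1192  1.4724] 12.1
[[0.1, 0.1], [0.7, -1.3], [0.6, -0.3], [0.9, -0.8], [2.3, -0.7], [-0.3, -1.3], [-0.1, -1.5], [-2.5, -0.7], [0.5, -0.1], [0.1, 1.9]]
TW [ 0.5466 -0.1192  1.4726  0.0317] 8.7
[[-0.5, 0.4], [0.7, -1.1], [0.6, 0.1], [0.4, -0.5], [1.7, -0.6], [0.5, -0.1], [-0.3, -0.4], [-2.6, -1.4], [0.4, -0.9], [0.5, 0.9]]
[ 0.5478 -0.1199  1.8261  0.0337 -0.004  -0.0693 -0.3666] 3.776889033354062
[[0.1, -0.3], [-0.1, -0.1], [0.6, 0.1], [1.0, -0.9], [0.6, 0.1], [0.3, 0.2], [-0.3, -0.4], [-1.7, -0.7], [0.8, 0.1], [0.1, -0.7]]
```

Run:
```python
from h import *
from bench import ctrl
s=ctrl.get_state()
print(rel(s,down(.103,.995),np.array([.570,.31,.25])))
```

```text
(array([0.    , 0.0002, 0.0029]), array([0.3538, 0.0056, 0.1495]))
```

step_arm:
  plan:
    - [[0, 0, 0], [0.03, 0, 0.0], 0]
    - [[0, 0, 0], [0.08, 0, 0.0], 0]
    - [[0, 0, 0], [0.14, 0, 0.0], 0]
    - [[0, 0, 0], [0.2, 0, 0.02], 0]
    - [[0, 0, 0], [0.26, 0.005, 0.05], 0]
    - [[0, 0, 0.003], [0.31, 0.005, 0.09], 0]
    - [[0, 0, 0.003], [0.34, 0.005, 0.13], 0]
    - [[0, 0, 0.003], [0.354, 0.0055, 0.15], 0]
    - [[0, 0, 0.003], [0.354, 0.0055, 0.15], 0]
    - [[0, 0, 0.003], [0.354, 0.0055, 0.15], 0]

```text
time: 4.45
position: [0.5714, 0.3089, 0.2514]
tool_rot: [2.334, 2.1, 0.003]
ft_force: [0.6, 0.0, -0.3]
grip_width: 0.998
```

Run:
```python
from h import *
from bench import ctrl
import json
c=ctrl.calibration("wrist"); im=ctrl.get_image("wrist")[:,:,::-1].copy()
cv2.imwrite("pics/f_w.png",im)
json.dump({k:np.array(v).tolist() for k,v in c.items()},open("f_cal.json","w"))
C=cam(c)
for l in("stone_mid","slim_stone_mid"):
  for d in ctrl.cut_out("wrist",l)[:2]:
    m=d["pixels"].astype(np.uint8); print(l,d["score"],d["rect"])
    if d["score"]>.5:
        k=max(cv2.findContours(m,0,2)[0],key=cv2.contourArea); rr=cv2.boxPoints(cv2.minAreaRect(k))
        z=.025 if l=="stone_mid" else .013
        P=np.array([ray(C,u,z) for u in rr]); print(rr.round(1).tolist(),P.mean(0).round(4),np.linalg.norm(P-np.roll(P,-1,0),axis=1).round(4))
a=[.5706,.3494,.025];L=np.array([.103,.995,0]);N=np.array([.995,-.103,0])
for i in(-1,1):
  for j in(-1,1): 
    q=proj(C,np.array(a)+i*.076*L+j*.0255*N)[0]; cv2.circle(im,tuple(map(int,q.round())),2,(0,0,255),-1); print(q)
cv2.imwrite("pics/f_ov.png",cv2.resize(im,None,fx=1.4,fy=1.4))
```

```text
stone_mid 0.61 [259.6, 76.7, 48.6, 138.2]
[[258.0, 75.0], [306.0, 75.0], [306.0, 214.0], [258.0, 214.0]] [0.5718 0.3497 0.025 ] [0.0499 0.1496 0.0551 0.1496]
slim_stone_mid 0.9 [90.4, 73.4, 104.6, 139.5]
[[88.5, 91.19999694824219], [130.5, 69.19999694824219], [196.8000030517578, 195.89999389648438], [154.89999389648438, 217.89999389648438]] [0.4173 0.3669 0.013 ] [0.0528 0.1513 0.058  0.154 ]
[259.20895334 215.4450169 ]
[303.62147608 215.26661714]
[255.87669676  74.19684642]
[305.02226792  74.04235258]
```

View pics/f_ov.png

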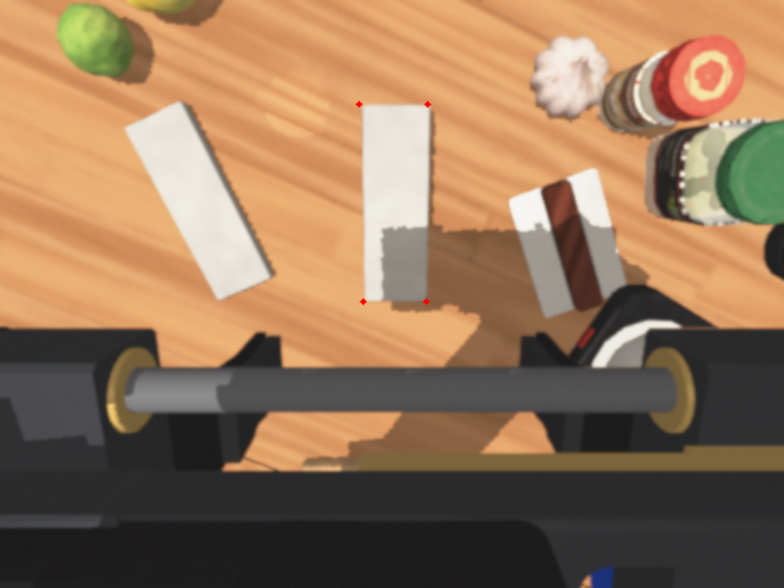

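Run:
```python
from h import *
from bench import ctrl
s=ctrl.get_state(); print(s["position"])
print(rel(s,down(.112,.994),np.array([.572,.3495,.032])))
```

```text
[0.5711941  0.30915398 0.25145715]
(array([ 0.0029, -0.0006,  0.0067]), array([ 0.0401, -0.0041,  0.2195]))
```

step_arm:
  plan:
    - [[0.003, 0, 0.007], [0.015, -0.002, 0.03], 0]
    - [[0.003, 0, 0.007], [0.03, -0.004, 0.07], 0]
    - [[0.003, 0, 0.007], [0.04, -0.004, 0.11], 0]
    - [[0.003, 0, 0.007], [0.04, -0.004, 0.15], 0]
    - [[0.003, 0, 0.007], [0.04, -0.004, 0.18], 0]
    - [[0.003, 0, 0.007], [0.04, -0.004, 0.2], 0]
    - [[0.003, 0, 0.007], [0.04, -0.004, 0.212], 0]
    - [[0.003, 0, 0.007], [0.04, -0.004, 0.218], 0]
    - [[0.003, 0, 0.007], [0.04, -0.004, 0.2195], 0]
    - [[0.003, 0, 0.007], [0.04, -0.004, 0.2195], 0]

```text
time: 5.85
position: [0.5705, 0.3509, 0.0308]
tool_rot: [-2.339, -2.095, 0.001]
ft_force: [-0.3, 0.8, -0.1]
grip_width: 1.001
```

Run:
```python
from h import *
from bench import ctrl
s=ctrl.get_state(); print(s["position"],s["ft_force"])
print(rel(s,down(.112,.994),np.array([.572,.3495,.032])))
cv2.imwrite("pics/g_t.png",cv2.resize(ctrl.get_image("top")[100:300,100:300,::-1],None,fx=3,fy=3))
```

```text
[0.57046232 0.35089209 0.0307973 ] [-0.28067128  0.78900103 -0.1464238 ]
(array([-0.002 , -0.0006,  0.0022]), array([-0.0012,  0.0017, -0.0012]))
```

View pics/g_t.png

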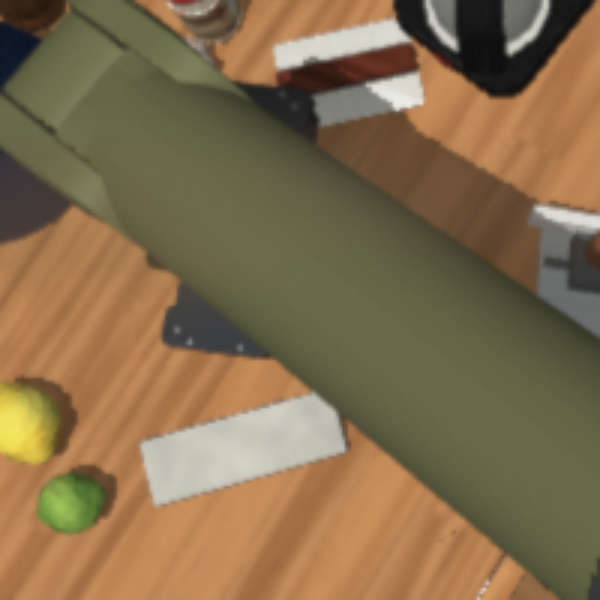

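step_arm:
  plan:
    - [[-0.002, 0, 0.002], [-0.001, 0.001, -0.001], 0]
    - [[-0.002, 0, 0.002], [-0.001, 0.001, -0.001], 60]
    - [[-0.002, 0, 0.002], [-0.001, 0.001, -0.001], 80]
    - [[-0.002, 0, 0.002], [-0.001, 0.001, -0.001], 100]
    - [[-0.002, 0, 0.002], [-0.001, 0.001, -0.001], 120]
    - [[-0.002, 0, 0.002], [-0.001, 0.001, -0.001], 255]
    - [[-0.002, 0, 0.002], [-0.001, 0.001, -0.001], 255]
    - [[-0.002, 0, 0.002], [-0.001, 0.001, -0.001], 255]
    - [[-0.002, 0, 0.002], [-0.001, 0.001, -0.001], 255]
    - [[-0.002, 0, 0.002], [-0.001, 0.001, -0.001], 255]
  squeeze: 30

```text
time: 7.15
position: [0.5712, 0.3494, 0.031]
tool_rot: [-2.342, -2.093, 0.001]
ft_force: [1.3, 0.1, -1.2]
grip_width: 0.583
```

step_arm:
  plan:
    - [[0, 0, 0], [0, 0, -0.005], 255]
    - [[0, 0, 0], [0, 0, -0.015], 255]
    - [[0, 0, 0], [0, 0, -0.035], 255]
    - [[0, 0, 0], [0, 0, -0.065], 255]
    - [[0, 0, 0], [0, 0, -0.1], 255]
    - [[0, 0, 0], [-0.01, 0, -0.14], 255]
    - [[0, 0, 0], [-0.03, 0, -0.18], 255]
    - [[0, 0, 0], [-0.06, 0, -0.21], 255]
    - [[0, 0, 0], [-0.08, 0, -0.22], 255]
    - [[0, 0, 0], [-0.08, 0, -0.22], 255]

```text
time: 8.4
position: [0.5631, 0.2685, 0.2534]
tool_rot: [2.344, 2.089, 0.002]
ft_force: [0.2, 0.3, -5.3]
grip_width: 0.58
```

```bash
cat > bed.py <<'E'
from h import *
BP=np.array([.5465,-.1190,1.4724]); BR=bedR(BP[2]); BO=np.array([BP[0],BP[1],.036])
TR=np.c_[BR[:,0],-BR[:,1],-BR[:,2]]
def b2w(x,y,z): return BO+BR@(np.array([x,y,z])/1e3)
def w2b(p): return (BR.T@(np.array(p)-BO)*1e3).round(2)
E
python3 - <<'E'
from bed import *
from bench import ctrl
s=ctrl.get_state(); print(s["position"],s["ft_force"],s["grip_width"])
print(b2w(82,31.5,111),rel(s,TR,b2w(82,31.5,111)))
cv2.imwrite("pics/h_w.png",ctrl.get_image("wrist")[:,:,::-1])
cv2.imwrite("pics/h_s.png",ctrl.get_image("scene")[:,:,::-1])
E
```

```text
[0.56309768 0.26849846 0.25335736] [ 0.17685185  0.29522454 -5.29837376] 0.5798639972883836
[ 0.54866572 -0.06962318  0.16864422] (array([ 0.2564,  0.2587, -0.049 ]), array([-0.3375,  0.0242,  0.0849]))
```

View pics/h_w.png

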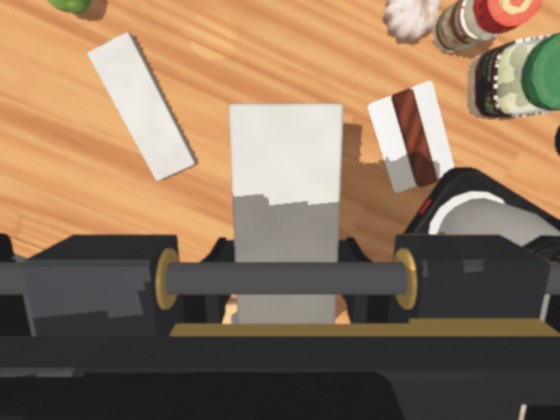

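View pics/h_s.png

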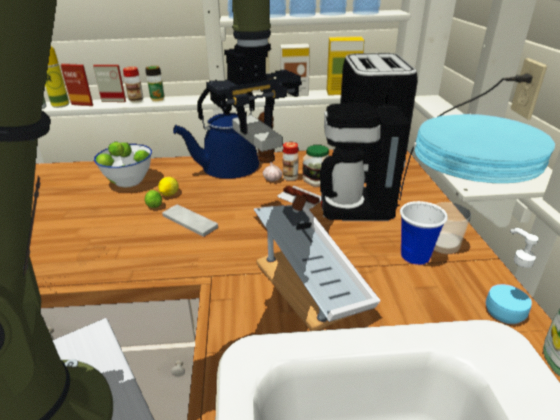

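Run:
```python
from bed import *
from bench import ctrl
s=ctrl.get_state(); C=cam(ctrl.calibration("wrist")); Rt=R.from_rotvec(s["tool_rot"])
for u in((231,104),(342,104)):
    print(Rt.inv().apply(ray(C,u,s["position"][2]-.006)-s["position"]).round(4))
```

```text
[ 0.0751 -0.0242  0.0061]
[0.0751 0.0241 0.006 ]
```

Run:
```python
import cv2
a=cv2.imread("pics/h_w.png"); cv2.imwrite("pics/h1.png",cv2.resize(a[90:340,205:365],None,fx=3,fy=3,interpolation=cv2.INTER_CUBIC)[:,:])
b=cv2.imread("pics/h_s.png"); cv2.imwrite("pics/h2.png",cv2.resize(b[40:190,180:330],None,fx=4,fy=4,interpolation=cv2.INTER_CUBIC)[:,:])
```

```text
(no output)
```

View pics/h1.png

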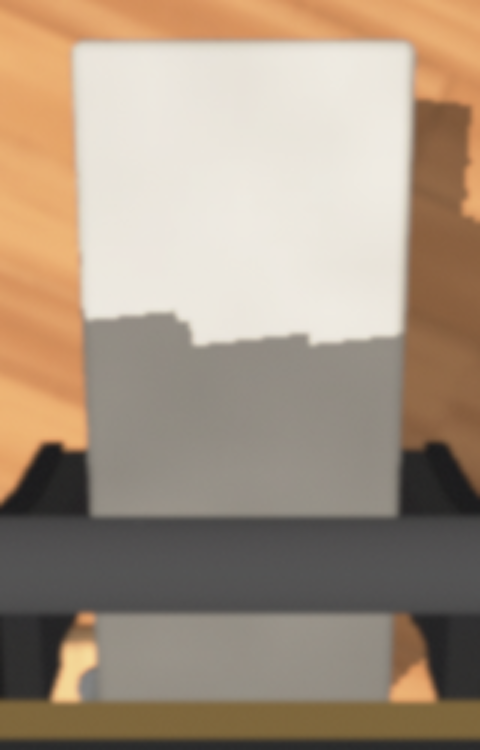

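View pics/h2.png

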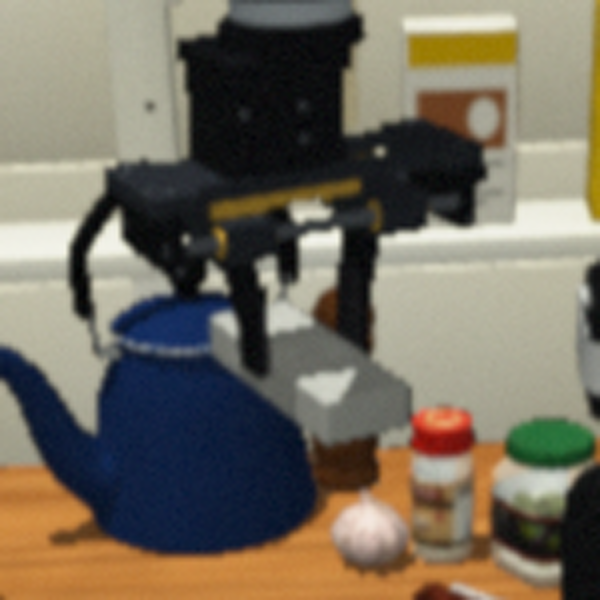

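step_arm:
  plan:
    - [[0, 0, 0], [-0.02, 0, 0], 255]
    - [[0, 0, 0], [-0.06, 0.002, 0], 255]
    - [[0.03, 0.03, -0.005], [-0.11, 0.005, 0], 255]
    - [[0.07, 0.07, -0.015], [-0.16, 0.01, 0], 255]
    - [[0.12, 0.12, -0.025], [-0.21, 0.015, 0], 255]
    - [[0.17, 0.17, -0.035], [-0.26, 0.02, 0], 255]
    - [[0.22, 0.22, -0.04], [-0.3, 0.022, 0.01], 255]
    - [[0.25, 0.25, -0.049], [-0.325, 0.024, 0.03], 255]
    - [[0.2565, 0.2587, -0.049], [-0.3375, 0.0242, 0.05], 255]
    - [[0.2565, 0.2587, -0.049], [-0.3375, 0.0242, 0.06], 255]

```text
time: 9.75
position: [0.548, -0.0677, 0.1891]
tool_rot: [-2.023, -1.9, -0.029]
ft_force: [-0.2, -0.1, -4.5]
grip_width: 0.577
```

Run:
```python
from bed import *
from bench import ctrl
s=ctrl.get_state(); print(s["position"],w2b(s["position"]),s["ft_force"],s["grip_width"])
print(rel(s,TR,b2w(82,31.5,61)))
for c in("wrist","scene","top"): cv2.imwrite(f"pics/i_{c}.png",ctrl.get_image(c)[:,:,::-1])
```

```text
[ 0.54802977 -0.06769206  0.18913913] [ 89.1   37.13 129.49] [-0.18678584 -0.1298414  -4.47236552] 0.5774758412224636
(array([-0.0062, -0.0005,  0.0015]), array([-0.0071,  0.006 ,  0.0685]))
```

View pics/i_wrist.png

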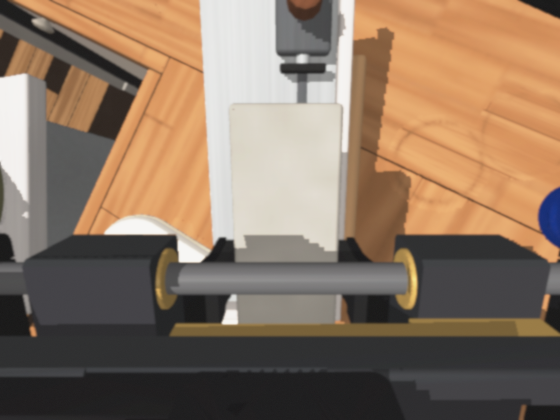

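View pics/i_scene.png

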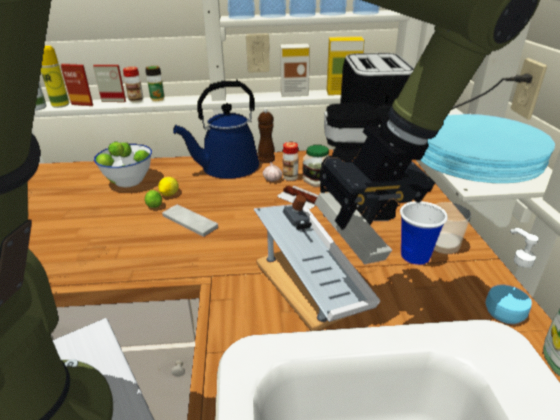

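Run:
```python
from bed import *
from ov import overlay
from bench import ctrl
s=ctrl.get_state(); print(w2b(s["position"]))
im=cv2.imread("pics/i_wrist.png")
overlay(cam(ctrl.calibration("wrist")),im,BP,(190,0,370,260),3,"pics/i_ov.png",jx=.236)
```

```text
[ 92.02  37.41 130.93]
```

View pics/i_ov.png

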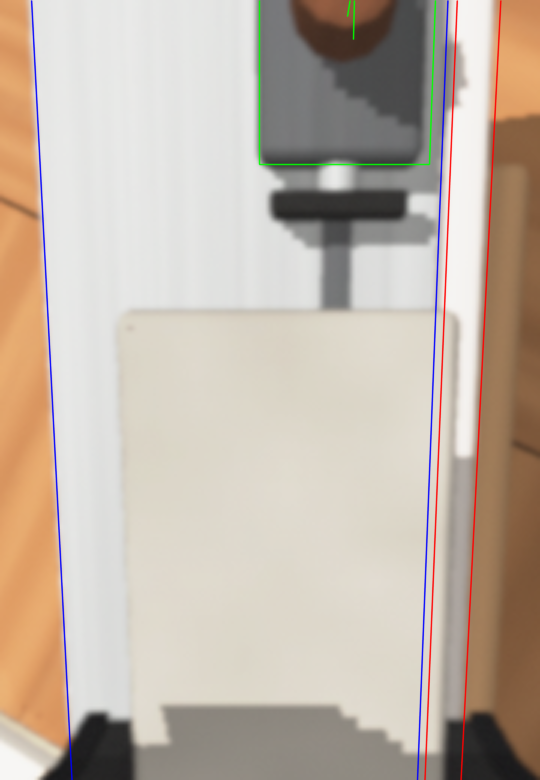

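Run:
```python
from bed import *
from bench import ctrl
s=ctrl.get_state(); print(w2b(s["position"]))
print(rel(s,TR,b2w(82,32,51)))
```

```text
[ 92.02  37.41 130.93]
(array([-0.0052, -0.    ,  0.0056]), array([-0.01  ,  0.0058,  0.0799]))
```

step_arm:
  plan:
    - [[-0.003, 0, 0.003], [-0.003, 0.002, 0.01], 255]
    - [[-0.005, 0, 0.005], [-0.006, 0.004, 0.025], 255]
    - [[-0.005, 0, 0.0055], [-0.01, 0.006, 0.04], 255]
    - [[-0.005, 0, 0.0055], [-0.01, 0.006, 0.053], 255]
    - [[-0.005, 0, 0.0055], [-0.01, 0.006, 0.064], 255]
    - [[-0.005, 0, 0.0055], [-0.01, 0.006, 0.073], 255]
    - [[-0.005, 0, 0.0055], [-0.01, 0.006, 0.078], 255]
    - [[-0.005, 0, 0.0055], [-0.01, 0.006, 0.08], 255]
    - [[-0.005, 0, 0.0055], [-0.01, 0.006, 0.08], 255]
    - [[-0.005, 0, 0.0055], [-0.01, 0.006, 0.08], 255]

```text
time: 11.15
position: [0.5354, -0.0561, 0.1125]
tool_rot: [-2.033, -1.898, -0.034]
ft_force: [-0.5, 0.1, -5.7]
grip_width: 0.583
```

```bash
cat > st.py <<'E'
from bed import *
from bench import ctrl
import sys
s=ctrl.get_state(); print(s["time"],"bed pos",w2b(s["position"]),"F bed",(BR.T@s["ft_force"]).round(2),"F",s["ft_force"].round(2) if hasattr(s["ft_force"],"round") else s["ft_force"],round(s["grip_width"],3))
if len(sys.argv)>3: print(rel(s,TR,b2w(*map(float,sys.argv[1:4]))))
E
python3 st.py 82 32 41
python3 - <<'E'
from bench import ctrl
import cv2
for c in("scene","top"): cv2.imwrite(f"pics/j_{c}.png",cv2.resize(ctrl.get_image(c)[130:340,230:430,::-1],None,fx=3,fy=3,interpolation=2)[:600])
E
```

```text
11.15 bed pos [79.17 31.2  51.85] F bed [-1.46 -0.89 -5.46] F [-0.5   0.06 -5.7 ] 0.583
(array([ 0.0014,  0.0003, -0.0038]), array([ 0.0028, -0.0008,  0.0108]))
```

View pics/j_scene.png

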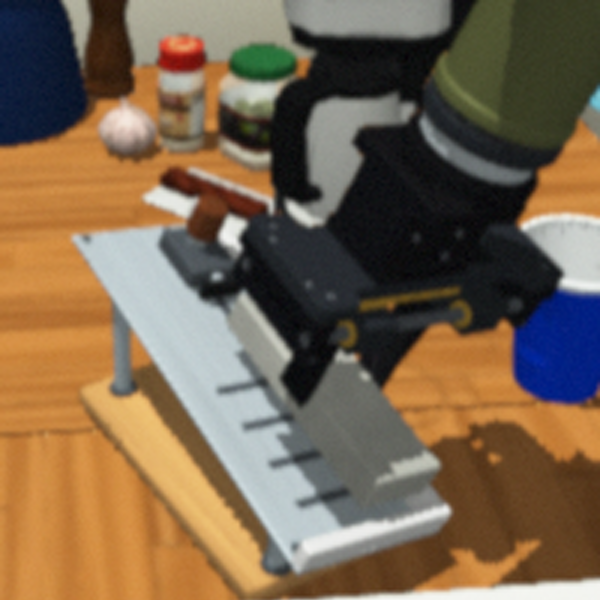

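View pics/j_top.png

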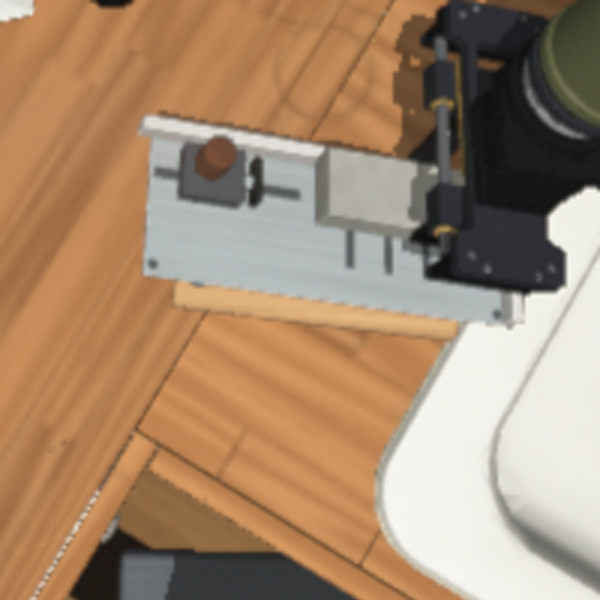

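step_arm:
  plan:
    - [[0.001, 0, -0.004], [0.002, -0.001, 0.003], 255]
    - [[0.001, 0, -0.004], [0.003, -0.001, 0.006], 255]
    - [[0.001, 0, -0.004], [0.003, -0.001, 0.009], 255]
    - [[0.001, 0, -0.004], [0.003, -0.001, 0.012], 255]
    - [[0.001, 0, -0.004], [0.003, -0.001, 0.0145], 255]
    - [[0.001, 0, -0.004], [0.003, -0.001, 0.016], 255]
    - [[0.001, 0, -0.004], [0.003, -0.001, 0.016], 255]
    - [[0.001, 0, -0.004], [0.003, -0.001, 0.016], 255]
    - [[0.001, 0, -0.004], [0.003, -0.001, 0.016], 255]
    - [[0.001, 0, -0.004], [0.003, -0.001, 0.016], 255]

```text
time: 12.5
position: [0.5309, -0.0488, 0.0983]
tool_rot: [-2.028, -1.901, -0.033]
ft_force: [-0.1, 0.0, -4.4]
grip_width: 0.581
```

```bash
python3 st.py 82.5 32 31
python3 - <<'E'
from bench import ctrl
from ov import overlay
from bed import *
import cv2
for c,cr,f in(("scene",(270,220,390,330),5),("top",(265,160,415,250),5)):
  im=ctrl.get_image(c)[:,:,::-1].copy(); overlay(cam(ctrl.calibration(c)),im,BP,cr,f,f"pics/k_{c}.png",jx=.236)
E
```

```text
12.5 bed pos [82.16 32.39 35.55] F bed [-1.13 -0.96 -4.13] F [-0.1   0.02 -4.38] 0.581
(array([-0.0001,  0.0003,  0.0002]), array([0.0003, 0.0004, 0.0045]))
```

View pics/k_scene.png

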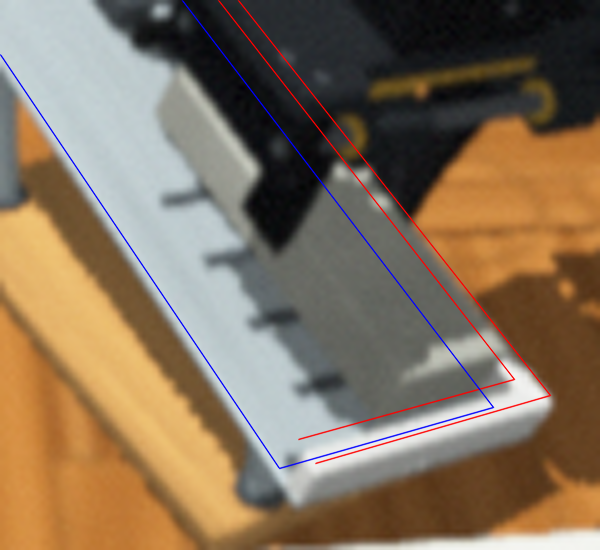

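View pics/k_top.png

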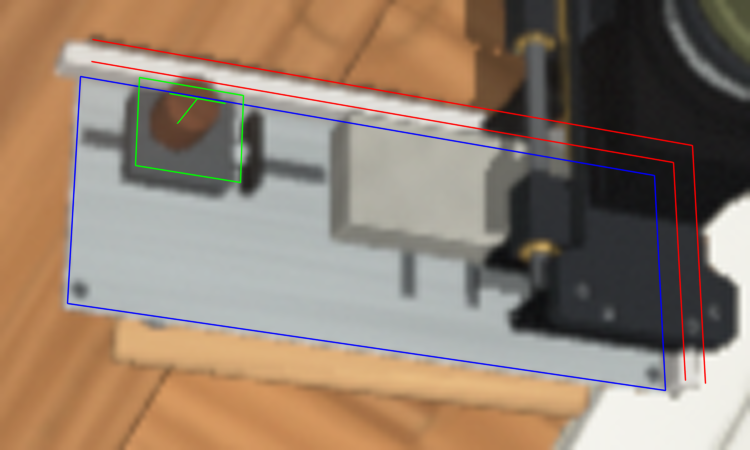

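step_arm:
  plan:
    - [[0, 0, 0], [0, 0, 0.0005], 255]
    - [[0, 0, 0], [0, 0, 0.001], 255]
    - [[0, 0, 0], [0, 0, 0.0015], 255]
    - [[0, 0, 0], [0, 0, 0.002], 255]
    - [[0, 0, 0], [0, 0, 0.0025], 255]
    - [[0, 0, 0], [0, 0, 0.003], 255]
    - [[0, 0, 0], [0, 0, 0.003], 255]
    - [[0, 0, 0], [0, 0, 0.003], 255]
    - [[0, 0, 0], [0, 0, 0.003], 255]
    - [[0, 0, 0], [0, 0, 0.003], 255]

```text
time: 13.85
position: [0.5302, -0.0479, 0.0955]
tool_rot: [-2.028, -1.901, -0.033]
ft_force: [0.1, -0.3, -5.2]
grip_width: 0.577
```

```bash
python3 st.py 82.5 32 31
```

```text
13.85 bed pos [82.14 32.41 32.47] F bed [-1.66 -1.42 -4.76] F [ 0.15 -0.34 -5.23] 0.577
(array([-0.0003,  0.0003,  0.0002]), array([0.0004, 0.0004, 0.0015]))
```

step_arm:
  plan:
    - [[0, 0, 0], [0, 0, 0.0003], 255]
    - [[0, 0, 0], [0, 0, 0.0006], 255]
    - [[0, 0, 0], [0, 0, 0.0009], 255]
    - [[0, 0, 0], [0, 0, 0.0012], 255]
    - [[0, 0, 0], [0, 0, 0.0015], 255]
    - [[0, 0, 0], [0, 0, 0.0018], 255]
    - [[0, 0, 0], [0, 0, 0.002], 255]
    - [[0, 0, 0], [0, 0, 0.002], 255]
    - [[0, 0, 0], [0, 0, 0.002], 255]
    - [[0, 0, 0], [0, 0, 0.002], 255]

```text
time: 15.1
position: [0.5303, -0.0476, 0.0941]
tool_rot: [-2.029, -1.902, -0.034]
ft_force: [0.3, -1.7, 3.4]
grip_width: 0.586
```

```bash
python3 st.py 82.5 32 31
```

```text
15.1 bed pos [82.14 31.99 31.15] F bed [-0.73  0.46  3.73] F [ 0.32 -1.71  3.41] 0.586
(array([0.001 , 0.0004, 0.    ]), array([ 0.0004, -0.    ,  0.0002]))
```

step_arm:
  plan:
    - [[0, 0, 0], [0, 0, 0], 0]
    - [[0, 0, 0], [0, 0, 0], 0]
    - [[0, 0, 0], [0, 0, 0], 0]
    - [[0, 0, 0], [0, 0, 0], 0]
    - [[0, 0, 0], [0, 0, 0], 0]
    - [[0, 0, 0], [0, 0, 0], 0]
    - [[0, 0, 0], [0, 0, -0.002], 0]
    - [[0, 0, 0], [0, 0, -0.006], 0]
    - [[0, 0, 0], [0, 0, -0.015], 0]
    - [[0, 0, 0], [0, 0, -0.03], 0]

```text
time: 16.35
position: [0.5365, -0.0557, 0.1223]
tool_rot: [-2.028, -1.901, -0.033]
ft_force: [-0.4, -0.2, 0.4]
grip_width: 0.996
```

step_arm:
  plan:
    - [[0, 0, 0], [0, 0, -0.02], 0]
    - [[0, 0, 0], [0, 0, -0.05], 0]
    - [[0, 0, 0], [0, 0, -0.08], 0]
    - [[0, 0, 0], [0, 0, -0.11], 0]
    - [[0, 0, 0], [0, 0, -0.13], 0]
    - [[0, 0, 0], [0, 0, -0.13], 0]
    - [[0, 0, 0], [0, 0, -0.13], 0]
    - [[0, 0, 0], [0, 0, -0.13], 0]
    - [[0, 0, 0], [0, 0, -0.13], 0]
    - [[0, 0, 0], [0, 0, -0.13], 0]

```text
time: 17.6
position: [0.5655, -0.0911, 0.2429]
tool_rot: [-2.028, -1.901, -0.033]
ft_force: [0.3, -0.7, 0.4]
grip_width: 0.998
```

```bash
python3 st.py
python3 - <<'E'
from bench import ctrl
from ov import overlay
from bed import *
import cv2
for c,cr,f in(("wrist",(150,0,400,290),2),("scene",(250,175,390,325),4),("top",(265,160,415,250),5)):
  cal=ctrl.calibration(c);im=ctrl.get_image(c)[:,:,::-1].copy(); overlay(cam(cal),im,BP,cr,f,f"pics/l_{c}.png",jx=.236)
  cv2.imwrite(f"pics/l0_{c}.png",im)
E
```

```text
17.6 bed pos [ 82.22  32.49 190.1 ] F bed [-0.49 -0.17  0.65] F [ 0.27 -0.65  0.44] 0.998
```

View pics/l_wrist.png

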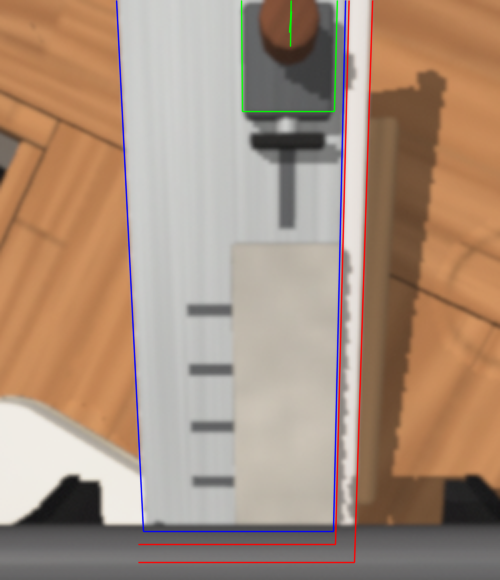

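View pics/l_scene.png

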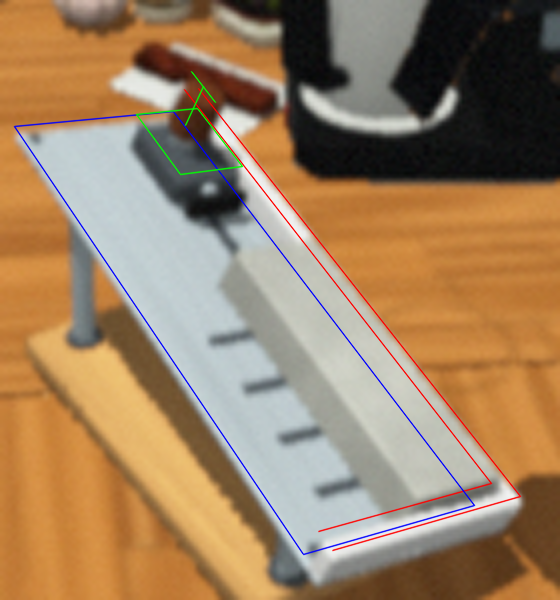

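View pics/l_top.png

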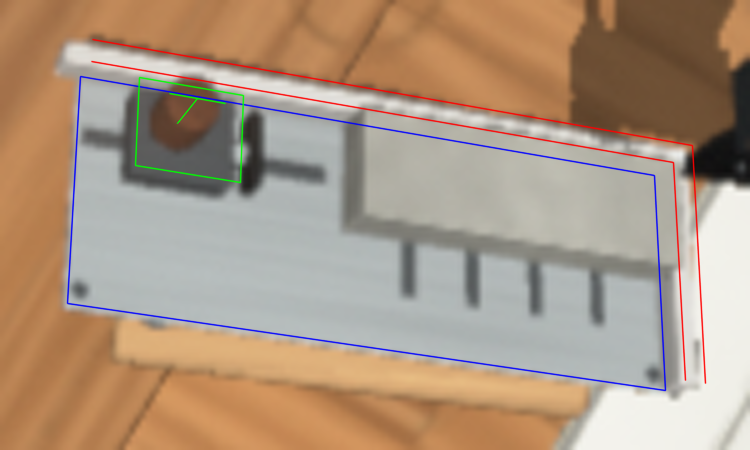

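Run:
```python
import cv2
from bed import *
from bench import ctrl
b=cv2.imread("pics/l0_scene.png"); cv2.imwrite("pics/m1.png",cv2.resize(b[265:325,325:385],None,fx=10,fy=10,interpolation=2))
b=cv2.imread("pics/l0_top.png"); cv2.imwrite("pics/m2.png",cv2.resize(b[165:245,330:410],None,fx=7,fy=7,interpolation=2))
C=cam(ctrl.calibration("wrist"))
print(proj(C,np.array([b2w(152,51,25),b2w(152,0,25),b2w(0,51,25),b2w(236-30,5.5,17),b2w(236-30,45.5,17),b2w(190,25.5,12)])))
```

```text
[[265.27581155 119.65336355]
 [322.18454379 119.63902469]
 [267.57887574 275.73537055]
 [316.59171596  56.26160476]
 [271.12702301  56.27191453]
 [293.63385715  76.39739635]]
```

View pics/m1.png

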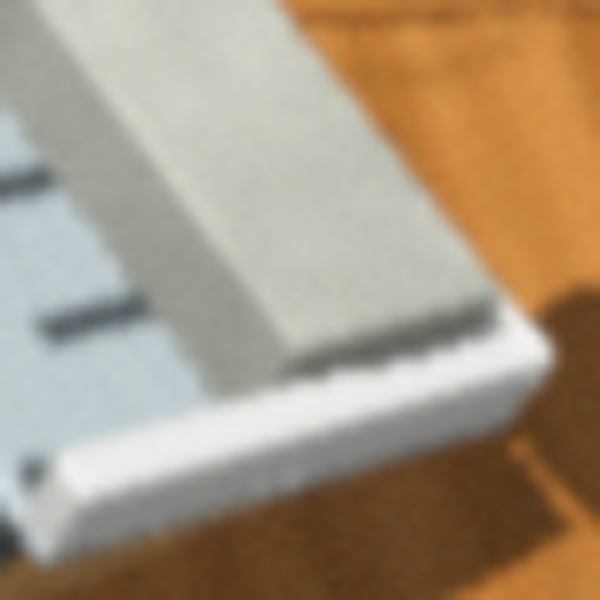

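View pics/m2.png

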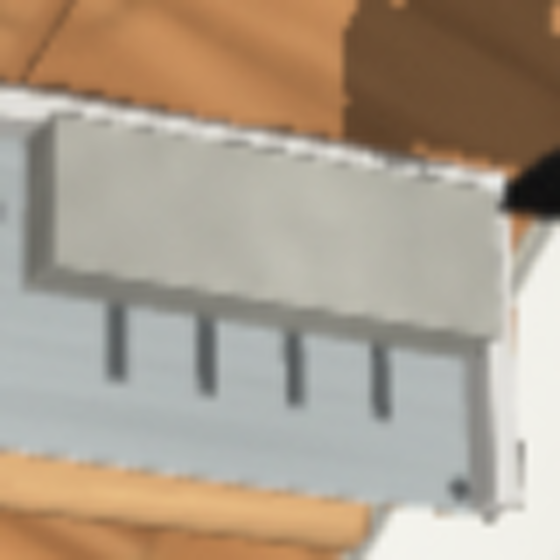

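```bash
python3 - <<'E'
from bed import *
from bench import ctrl
T=cam(ctrl.calibration("top"));S=cam(ctrl.calibration("scene"))
for u,z in(((262,132),.0),((262,132),.03),((232,105),.02),((245,100),.2),((290,80),.25),((265,122),.15)): print(u,z,ray(T,u,z).round(3))
print("body corner",[ (b2w(262,25.5,41)+TR@np.array([sx*.0375,.095,-.046-h])).round(3).tolist() for sx in(-1,1) for h in (0,.1)])
s=ctrl.get_state(); print(np.round(s["joint_positions"],2))
E
python3 st.py 270 25.5 120
```

```text
(262, 132) 0.0 [0.698 0.191 0.   ]
(262, 132) 0.03 [0.689 0.189 0.03 ]
(232, 105) 0.02 [0.757 0.263 0.02 ]
(245, 100) 0.2 [0.699 0.214 0.2  ]
(290, 80) 0.25 [0.72  0.128 0.25 ]
(265, 122) 0.15 [0.673 0.177 0.15 ]
body corner [[0.655, 0.071, 0.159], [0.677, 0.043, 0.252], [0.662, 0.143, 0.178], [0.684, 0.116, 0.272]]
[ 0.82  0.49 -0.81  1.39  0.08  1.64 -0.04]
17.75 bed pos [ 82.19  32.39 190.37] F bed [-1.08 -0.48  0.08] F [ 0.38 -1.07 -0.33] 1.002
(array([-0.0004,  0.0002,  0.0002]), array([0.1878, 0.0069, 0.0703]))
```

View pics/l0_top.png

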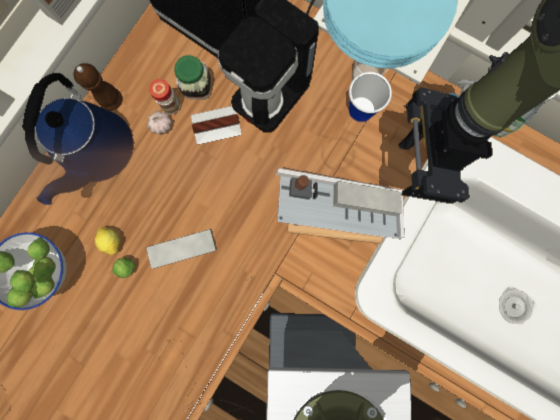

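```bash
cat >> bed.py <<'E'
_y=np.cross([0,0,-1.],BR[:,0]); _y=_y/np.linalg.norm(_y)*1
if _y[0]<0: _y=-_y
PR=np.c_[BR[:,0],_y,np.cross(BR[:,0],_y)]
E
cat > st2.py <<'E'
from bed import *
from bench import ctrl
import sys
s=ctrl.get_state(); ax=PR
print(s["time"],"bed pos",w2b(s["position"]),"world",np.round(s["position"],4),"F bed",(BR.T@np.array(s["ft_force"])).round(2),round(s["grip_width"],3),"q",np.round(s["joint_positions"],2))
x,y,z,h=map(float,sys.argv[1:5])
print(rel(s,PR,b2w(x,y,z)+[0,0,h]))
E
python3 st2.py 264 25.5 41 .12
python3 -c "
from bed import *
print(PR.round(3), b2w(264,25.5,41))"
```

```text
17.75 bed pos [ 82.19  32.39 190.37] world [ 0.5656 -0.0912  0.2431] F bed [-1.08 -0.48  0.08] 1.002 q [ 0.82  0.49 -0.81  1.39  0.08  1.64 -0.04]
(array([-2.536e-01,  1.000e-04,  2.000e-04]), array([ 0.2129, -0.0221,  0.0371]))
[[ 0.095  0.995  0.025]
 [ 0.961 -0.098  0.258]
 [ 0.259  0.    -0.966]] [0.55603059 0.12431874 0.14883797]
```

step_arm:
  plan:
    - [[-0.03, 0, 0], [0.02, 0, 0], 60]
    - [[-0.08, 0, 0], [0.05, -0.005, 0], 120]
    - [[-0.14, 0, 0], [0.08, -0.01, 0], 180]
    - [[-0.2, 0, 0], [0.11, -0.015, 0], 255]
    - [[-0.24, 0, 0], [0.14, -0.02, 0.005], 255]
    - [[-0.2535, 0, 0], [0.17, -0.022, 0.01], 255]
    - [[-0.2535, 0, 0], [0.195, -0.022, 0.02], 255]
    - [[-0.2535, 0, 0], [0.21, -0.022, 0.03], 255]
    - [[-0.2535, 0, 0], [0.213, -0.022, 0.037], 255]
    - [[-0.2535, 0, 0], [0.213, -0.022, 0.037], 255]
  squeeze: 5

```text
time: 19.0
position: [0.5558, 0.124, 0.2682]
tool_rot: [-2.187, -1.982, -0.286]
ft_force: [0.5, 0.0, -0.0]
grip_width: 0.02
```

```bash
python3 st2.py 264 25.5 41 .03
python3 - <<'E'
from bench import ctrl
import cv2
for c in("scene","wrist","top"): cv2.imwrite(f"pics/n_{c}.png",ctrl.get_image(c)[:,:,::-1])
E
```

```text
19.0 bed pos [294.52  54.64 152.67] world [0.5558 0.124  0.2682] F bed [ 0.07 -0.53  0.09] 0.02 q [ 0.76  0.19 -0.97  1.65 -0.1   1.31 -0.27]
(array([-0.0011,  0.0006, -0.0002]), array([-0.0227,  0.0003,  0.0864]))
```

View pics/n_scene.png

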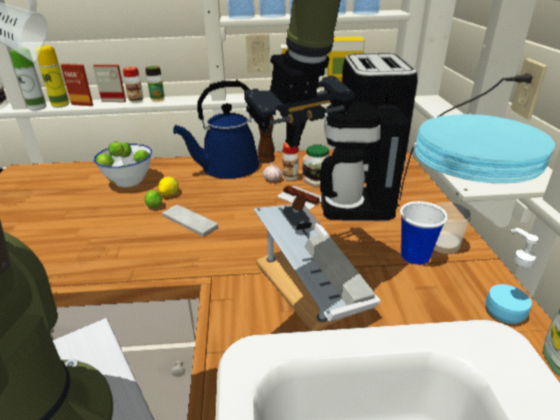

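View pics/n_wrist.png

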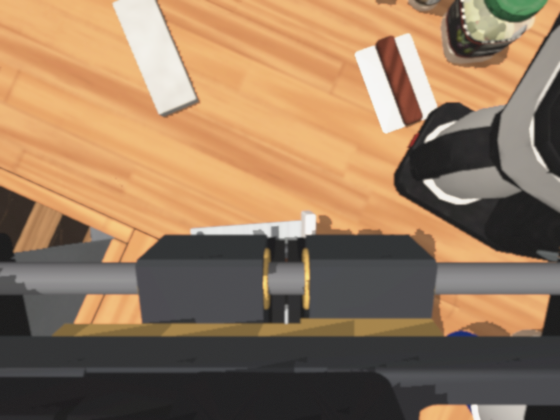

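View pics/n_top.png

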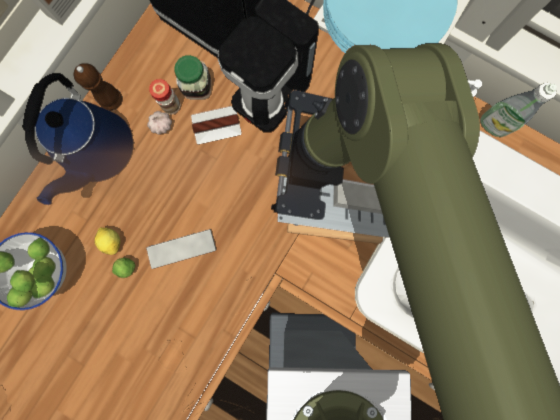

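step_arm:
  plan:
    - [[-0.001, 0, 0], [-0.003, -0.001, 0.01], 255]
    - [[-0.001, 0, 0], [-0.007, -0.002, 0.025], 255]
    - [[-0.001, 0, 0], [-0.011, -0.002, 0.04], 255]
    - [[-0.001, 0, 0], [-0.015, -0.002, 0.055], 255]
    - [[-0.001, 0, 0], [-0.018, -0.002, 0.07], 255]
    - [[-0.001, 0, 0], [-0.02, -0.002, 0.08], 255]
    - [[-0.001, 0, 0], [-0.021, -0.002, 0.086], 255]
    - [[-0.001, 0, 0], [-0.021, -0.002, 0.086], 255]
    - [[-0.001, 0, 0], [-0.021, -0.002, 0.086], 255]
    - [[-0.001, 0, 0], [-0.021, -0.002, 0.086], 255]

```text
time: 20.4
position: [0.5547, 0.1265, 0.181]
tool_rot: [-2.189, -1.983, -0.29]
ft_force: [-0.6, -0.7, 0.2]
grip_width: 0.006
```

```bash
python3 st2.py 264 27 41 .0
python3 - <<'E'
from bench import ctrl
import cv2
cv2.imwrite(f"pics/o_s.png",cv2.resize(ctrl.get_image("scene")[80:250,240:400,::-1],None,fx=3.5,fy=3.5,interpolation=2))
E
```

```text
20.4 bed pos [274.35  34.6   70.21] world [0.5547 0.1265 0.181 ] F bed [-0.65  0.63  0.19] 0.006 q [ 0.72  0.26 -0.95  1.77 -0.04  1.13 -0.29]
(array([0.002 , 0.0002, 0.0004]), array([-0.0103, -0.    ,  0.0302]))
```

View pics/o_s.png

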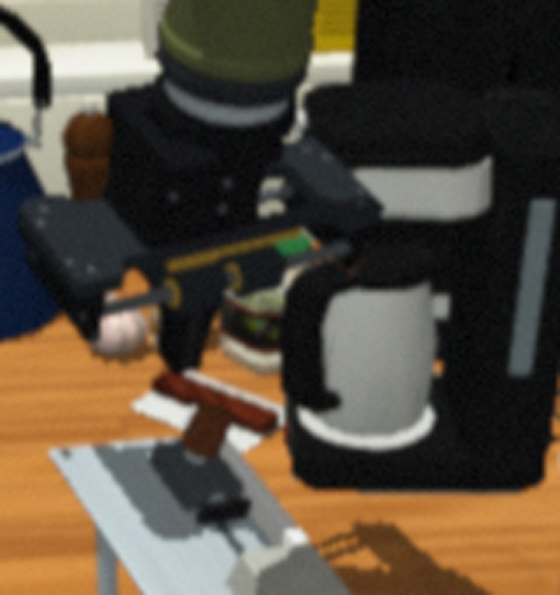

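step_arm:
  plan:
    - [[0.001, 0, 0], [-0.001, 0, 0.003], 255]
    - [[0.001, 0, 0], [-0.002, 0, 0.007], 255]
    - [[0.001, 0, 0], [-0.004, 0, 0.012], 255]
    - [[0.001, 0, 0], [-0.005, 0, 0.017], 255]
    - [[0.001, 0, 0], [-0.007, 0, 0.022], 255]
    - [[0.001, 0, 0], [-0.008, 0, 0.026], 255]
    - [[0.001, 0, 0], [-0.0085, 0, 0.029], 255]
    - [[0.001, 0, 0], [-0.0085, 0, 0.03], 255]
    - [[0.001, 0, 0], [-0.0085, 0, 0.03], 255]
    - [[0.001, 0, 0], [-0.0085, 0, 0.03], 255]

```text
time: 21.7
position: [0.5545, 0.1261, 0.1495]
tool_rot: [-2.188, -1.983, -0.288]
ft_force: [-0.2, -0.1, 0.3]
grip_width: 0.005
```

```bash
python3 st2.py 258 27 41 .0
python3 - <<'E'
from bench import ctrl
import cv2
cv2.imwrite(f"pics/p_s.png",cv2.resize(ctrl.get_image("scene")[80:250,240:400,::-1],None,fx=3.5,fy=3.5,interpolation=2))
E
```

```text
21.7 bed pos [265.76  27.19  40.81] world [0.5545 0.1261 0.1495] F bed [0.   0.26 0.23] 0.005 q [ 0.7   0.3  -0.94  1.81 -0.01  1.07 -0.29]
(array([0.0004, 0.0002, 0.0004]), array([-0.0078,  0.0002, -0.0001]))
```

View pics/p_s.png

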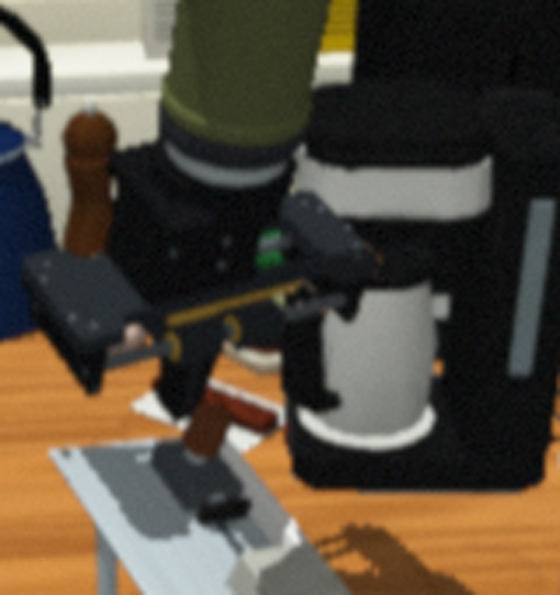

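step_arm:
  plan:
    - [[0, 0, 0], [-0.004, 0, 0], 255]
    - [[0, 0, 0], [-0.008, 0, 0], 255]
    - [[0, 0, 0], [-0.012, 0, 0], 255]
    - [[0, 0, 0], [-0.016, 0, 0], 255]
    - [[0, 0, 0], [-0.02, 0, 0], 255]
    - [[0, 0, 0], [-0.023, 0, 0], 255]
    - [[0, 0, 0], [-0.026, 0, 0], 255]
    - [[0, 0, 0], [-0.029, 0, 0], 255]
    - [[0, 0, 0], [-0.032, 0, 0], 255]
    - [[0, 0, 0], [-0.035, 0, 0], 255]

```text
time: 23.0
position: [0.5514, 0.0956, 0.1413]
tool_rot: [-2.183, -1.983, -0.294]
ft_force: [1.2, 6.3, 0.8]
grip_width: 0.007
```

```bash
python3 st2.py 220 27 41 .0
python3 - <<'E'
from bench import ctrl
import cv2
cv2.imwrite(f"pics/q_s.png",cv2.resize(ctrl.get_image("scene")[180:280,270:370,::-1],None,fx=5,fy=5,interpolation=2))
cv2.imwrite(f"pics/q_w.png",ctrl.get_image("wrist")[:,:,::-1])
E
```

```text
23.0 bed pos [234.05  27.26  40.79] world [0.5514 0.0956 0.1413] F bed [ 6.39 -0.8  -0.73] 0.007 q [ 0.76  0.3  -0.93  1.83 -0.03  1.07 -0.22]
(array([ 0.0007, -0.0043,  0.0024]), array([-0.014 ,  0.0003, -0.0002]))
```

View pics/q_s.png

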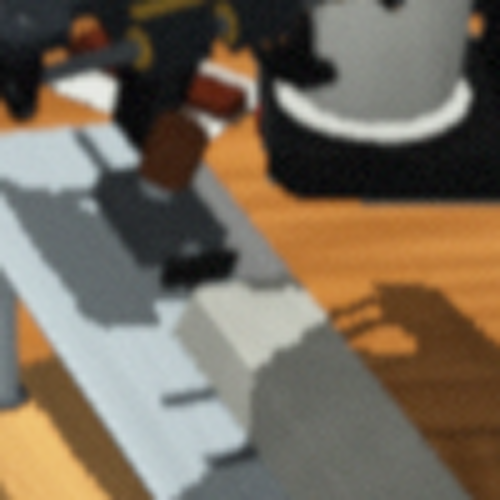

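View pics/q_w.png

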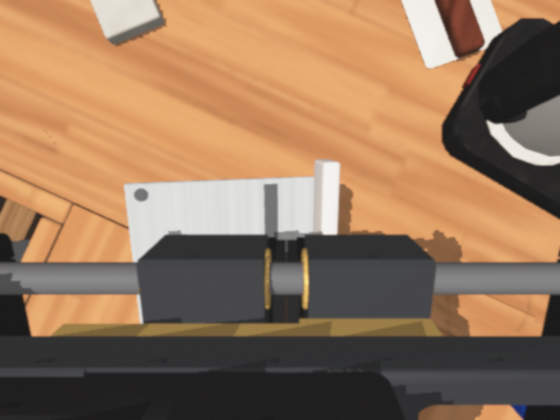

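step_arm:
  plan:
    - [[0, 0, 0], [-0.001, 0, 0], 255]
    - [[0, 0, 0], [-0.002, 0, 0], 255]
    - [[0, 0, 0], [-0.003, 0, 0], 255]
    - [[0, 0, 0], [-0.004, 0, 0], 255]
    - [[0, 0, 0], [-0.005, 0, 0], 255]
    - [[0, 0, 0], [-0.006, 0, 0], 255]
    - [[0, 0, 0], [-0.007, 0, 0], 255]
    - [[0, 0, 0], [-0.008, 0, 0], 255]
    - [[0, 0, 0], [-0.008, 0, 0], 255]
    - [[0, 0, 0], [-0.008, 0, 0], 255]

```text
time: 24.35
position: [0.5506, 0.0877, 0.1391]
tool_rot: [-2.184, -1.983, -0.293]
ft_force: [0.5, 5.7, 0.5]
grip_width: 0.008
```

```bash
python3 st2.py 220 27 41 .0
python3 - <<'E'
from bench import ctrl
import cv2
cv2.imwrite(f"pics/r_s.png",cv2.resize(ctrl.get_image("scene")[210:260,290:350,::-1],None,fx=10,fy=10,interpolation=2))
cv2.imwrite(f"pics/r_t.png",cv2.resize(ctrl.get_image("top")[160:240,270:390,::-1],None,fx=6,fy=6,interpolation=2))
E
python3 st2.py 220 27 41 .0
```

```text
24.35 bed pos [225.77  27.29  40.74] world [0.5506 0.0877 0.1391] F bed [ 5.66 -0.17 -0.99] 0.008 q [ 0.77  0.3  -0.93  1.83 -0.03  1.07 -0.21]
(array([ 0.0006, -0.0038,  0.0021]), array([-0.0058,  0.0003, -0.0002]))
24.45 bed pos [225.78  27.26  40.75] world [0.5506 0.0877 0.1391] F bed [5.33 0.19 0.3 ] 0.004 q [ 0.77  0.3  -0.93  1.83 -0.03  1.07 -0.21]
(array([ 0.0006, -0.0039,  0.002 ]), array([-0.0058,  0.0003, -0.0002]))
```

View pics/r_s.png

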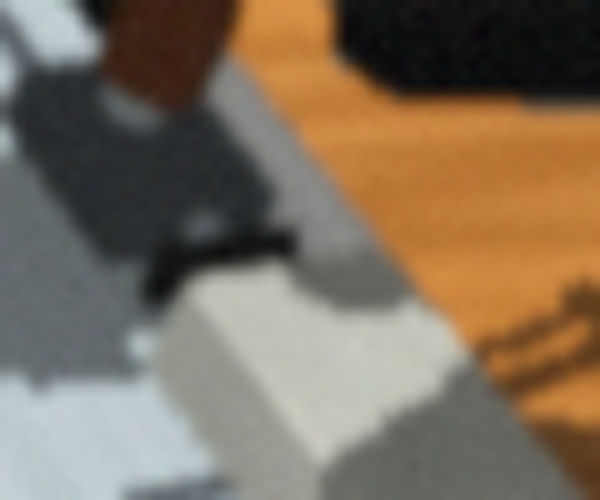

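View pics/r_t.png

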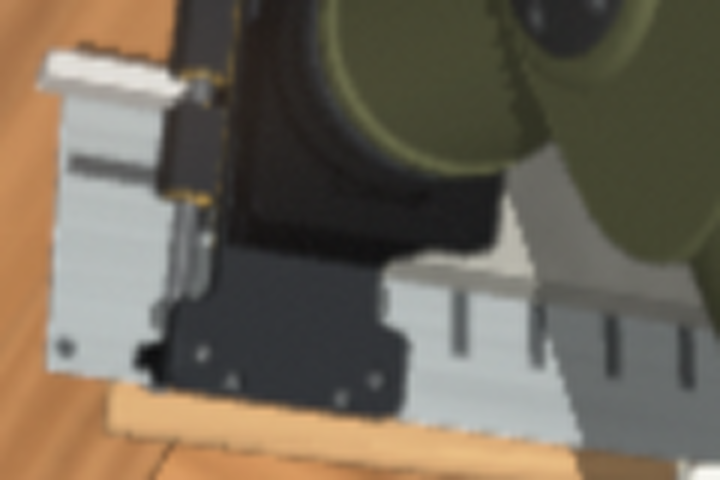

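step_arm:
  plan:
    - [[0, 0, 0], [-0.0005, 0, 0], 255]
    - [[0, 0, 0], [-0.001, 0, 0], 255]
    - [[0, 0, 0], [-0.0015, 0, 0], 255]
    - [[0, 0, 0], [-0.002, 0, 0], 255]
    - [[0, 0, 0], [-0.0025, 0, 0], 255]
    - [[0, 0, 0], [-0.003, 0, 0], 255]
    - [[0, 0, 0], [-0.0035, 0, 0], 255]
    - [[0, 0, 0], [-0.004, 0, 0], 255]
    - [[0, 0, 0], [-0.0045, 0, 0], 255]
    - [[0, 0, 0], [-0.005, 0, 0], 255]

```text
time: 25.7
position: [0.5502, 0.0831, 0.1379]
tool_rot: [-2.183, -1.983, -0.293]
ft_force: [1.1, 5.8, 0.8]
grip_width: 0.008
```

```bash
python3 st2.py 220 27 41 .0
python3 - <<'E'
from bench import ctrl
import cv2
cv2.imwrite(f"pics/s_s.png",cv2.resize(ctrl.get_image("scene")[210:260,290:350,::-1],None,fx=10,fy=10,interpolation=2))
E
python3 st2.py 220 27 41 .0
```

```text
25.7 bed pos [220.99  27.26  40.76] world [0.5502 0.0831 0.1379] F bed [ 5.91 -0.69 -0.57] 0.008 q [ 0.78  0.3  -0.92  1.83 -0.03  1.07 -0.2 ]
(array([ 0.0006, -0.0041,  0.0022]), array([-0.001 ,  0.0003, -0.0002]))
25.75 bed pos [220.89  27.26  40.76] world [0.5502 0.083  0.1379] F bed [ 7.3  -1.01  0.72] 0.004 q [ 0.78  0.3  -0.92  1.83 -0.03  1.07 -0.2 ]
(array([ 0.0006, -0.004 ,  0.0021]), array([-0.0009,  0.0003, -0.0002]))
```

View pics/s_s.png

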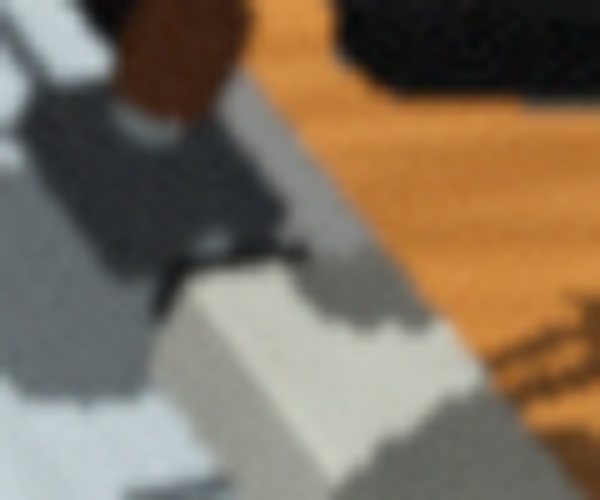

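```bash
cat > avg.py <<'E'
from bed import *
from bench import ctrl
f=[];p=[]
for i in range(6):
    s=ctrl.get_state(); f.append(BR.T@np.array(s["ft_force"])); p.append(w2b(s["position"])); im=ctrl.get_image("scene")
print(round(s["time"],2),"F",np.mean(f,0).round(2),"sd",np.std(f,0).round(2),"pos",np.mean(p,0).round(2))
cv2.imwrite("pics/z_s.png",cv2.resize(im[210:260,290:350,::-1],None,fx=10,fy=10,interpolation=2))
E
python3 avg.py
```

```text
26.0 F [ 6.64 -0.27 -0.16] sd [0.61 0.64 0.47] pos [220.89  27.28  40.75]
```

step_arm:
  plan:
    - [[0, 0, 0], [-0.0003, 0, 0], 255]
    - [[0, 0, 0], [-0.0006, 0, 0], 255]
    - [[0, 0, 0], [-0.0009, 0, 0], 255]
    - [[0, 0, 0], [-0.0012, 0, 0], 255]
    - [[0, 0, 0], [-0.0015, 0, 0], 255]
    - [[0, 0, 0], [-0.0018, 0, 0], 255]
    - [[0, 0, 0], [-0.002, 0, 0], 255]
    - [[0, 0, 0], [-0.002, 0, 0], 255]
    - [[0, 0, 0], [-0.002, 0, 0], 255]
    - [[0, 0, 0], [-0.002, 0, 0], 255]

```text
time: 27.3
position: [0.55, 0.0811, 0.1374]
tool_rot: [-2.184, -1.983, -0.293]
ft_force: [1.1, 5.3, 0.7]
grip_width: 0.007
```

```bash
python3 avg.py
```

```text
27.55 F [ 6.51 -0.17  0.07] sd [0.53 0.47 0.55] pos [218.94  27.26  40.77]
```

step_arm:
  plan:
    - [[0, 0, 0], [-0.0003, 0, 0], 255]
    - [[0, 0, 0], [-0.0006, 0, 0], 255]
    - [[0, 0, 0], [-0.0009, 0, 0], 255]
    - [[0, 0, 0], [-0.0012, 0, 0], 255]
    - [[0, 0, 0], [-0.0015, 0, 0], 255]
    - [[0, 0, 0], [-0.0018, 0, 0], 255]
    - [[0, 0, 0], [-0.002, 0, 0], 255]
    - [[0, 0, 0], [-0.002, 0, 0], 255]
    - [[0, 0, 0], [-0.002, 0, 0], 255]
    - [[0, 0, 0], [-0.002, 0, 0], 255]

```text
time: 28.85
position: [0.5498, 0.0792, 0.1368]
tool_rot: [-2.183, -1.983, -0.293]
ft_force: [1.4, 7.4, 1.6]
grip_width: 0.004
```

```bash
python3 avg.py
```

```text
29.1 F [ 6.78 -0.38 -0.2 ] sd [0.45 0.51 0.49] pos [216.95  27.26  40.75]
```

View pics/z_s.png

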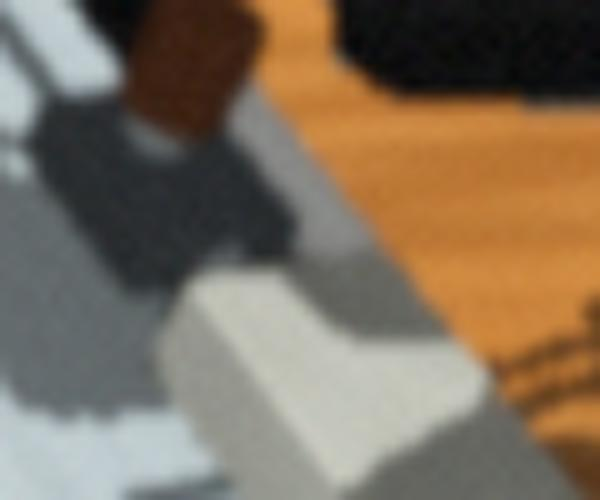

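step_arm:
  plan:
    - [[0, 0, 0], [-0.0003, 0, 0], 255]
    - [[0, 0, 0], [-0.0006, 0, 0], 255]
    - [[0, 0, 0], [-0.0009, 0, 0], 255]
    - [[0, 0, 0], [-0.0012, 0, 0], 255]
    - [[0, 0, 0], [-0.0015, 0, 0], 255]
    - [[0, 0, 0], [-0.0018, 0, 0], 255]
    - [[0, 0, 0], [-0.002, 0, 0], 255]
    - [[0, 0, 0], [-0.002, 0, 0], 255]
    - [[0, 0, 0], [-0.002, 0, 0], 255]
    - [[0, 0, 0], [-0.002, 0, 0], 255]

```text
time: 30.4
position: [0.5496, 0.0773, 0.1363]
tool_rot: [-2.184, -1.983, -0.293]
ft_force: [0.4, 5.6, 1.5]
grip_width: 0.003
```

```bash
python3 avg.py
```

```text
30.65 F [ 6.35  0.01 -0.2 ] sd [0.55 0.54 0.34] pos [214.92  27.26  40.74]
```

step_arm:
  plan:
    - [[0, 0, 0], [-0.0003, 0, 0], 255]
    - [[0, 0, 0], [-0.0006, 0, 0], 255]
    - [[0, 0, 0], [-0.0009, 0, 0], 255]
    - [[0, 0, 0], [-0.0012, 0, 0], 255]
    - [[0, 0, 0], [-0.0015, 0, 0], 255]
    - [[0, 0, 0], [-0.0018, 0, 0], 255]
    - [[0, 0, 0], [-0.002, 0, 0], 255]
    - [[0, 0, 0], [-0.002, 0, 0], 255]
    - [[0, 0, 0], [-0.002, 0, 0], 255]
    - [[0, 0, 0], [-0.002, 0, 0], 255]

```text
time: 31.95
position: [0.5495, 0.0767, 0.1362]
tool_rot: [-2.182, -1.983, -0.295]
ft_force: [2.0, 8.0, 1.2]
grip_width: 0.007
```

```bash
python3 avg.py
```

```text
32.2 F [ 8.55 -0.11  0.11] sd [0.45 0.62 0.63] pos [214.3   27.27  40.78]
```

step_arm:
  plan:
    - [[0, 0, 0], [-0.0004, 0, 0], 255]
    - [[0, 0, 0], [-0.0008, 0, 0], 255]
    - [[0, 0, 0], [-0.0012, 0, 0], 255]
    - [[0, 0, 0], [-0.0016, 0, 0], 255]
    - [[0, 0, 0], [-0.002, 0, 0], 255]
    - [[0, 0, 0], [-0.0024, 0, 0], 255]
    - [[0, 0, 0], [-0.0025, 0, 0], 255]
    - [[0, 0, 0], [-0.0025, 0, 0], 255]
    - [[0, 0, 0], [-0.0025, 0, 0], 255]
    - [[0, 0, 0], [-0.0025, 0, 0], 255]

```text
time: 33.5
position: [0.5495, 0.0761, 0.1361]
tool_rot: [-2.18, -1.983, -0.298]
ft_force: [0.5, 11.4, 2.9]
grip_width: 0.006
```

```bash
python3 avg.py
```

```text
33.75 F [11.98  0.27 -0.13] sd [0.5  0.38 0.2 ] pos [213.71  27.3   40.83]
```

step_arm:
  plan:
    - [[0, 0, 0], [-0.0003, 0, 0], 255]
    - [[0, 0, 0], [-0.0006, 0, 0], 255]
    - [[0, 0, 0], [-0.0009, 0, 0], 255]
    - [[0, 0, 0], [-0.001, 0, 0], 255]
    - [[0, 0, 0], [-0.001, 0, 0], 255]
    - [[0, 0, 0], [-0.001, 0, 0], 255]
    - [[0, 0, 0], [-0.001, 0, 0], 255]
    - [[0, 0, 0], [-0.001, 0, 0], 255]
    - [[0, 0, 0], [-0.001, 0, 0], 255]
    - [[0, 0, 0], [-0.001, 0, 0], 255]

```text
time: 35.05
position: [0.5494, 0.0759, 0.136]
tool_rot: [-2.179, -1.983, -0.299]
ft_force: [0.4, 12.2, 3.8]
grip_width: 0.006
```

```bash
python3 avg.py
```

```text
35.3 F [13.31  0.17 -0.32] sd [0.49 0.39 0.56] pos [213.5   27.31  40.84]
```

step_arm:
  plan:
    - [[0, 0, 0], [0.002, 0, 0], 255]
    - [[0, 0, 0], [0.005, 0, 0], 255]
    - [[0, 0, 0], [0.009, 0, 0], 255]
    - [[0, 0, 0], [0.014, 0, 0], 255]
    - [[0, 0, 0], [0.02, 0, 0], 255]
    - [[0, 0, 0], [0.022, 0, -0.01], 255]
    - [[0, 0, 0], [0.022, 0, -0.03], 255]
    - [[0, 0, 0], [0.022, 0, -0.06], 255]
    - [[0, 0, 0], [0.022, 0, -0.09], 255]
    - [[0, 0, 0], [0.022, 0, -0.12], 255]

```text
time: 36.6
position: [0.5478, 0.0586, 0.2572]
tool_rot: [-2.188, -1.983, -0.288]
ft_force: [1.2, -0.4, -0.9]
grip_width: 0.007
```

step_arm:
  plan:
    - [[0, 0, 0], [0.01, 0, -0.02], 255]
    - [[0, 0, 0], [0.04, 0, -0.05], 255]
    - [[0, 0, 0], [0.07, 0, -0.07], 255]
    - [[0, 0, 0], [0.1, 0, -0.08], 255]
    - [[0, 0, 0], [0.13, 0, -0.08], 255]
    - [[0, 0, 0], [0.15, 0, -0.08], 255]
    - [[0, 0, 0], [0.15, 0, -0.08], 255]
    - [[0, 0, 0], [0.15, 0, -0.08], 255]
    - [[0, 0, 0], [0.15, 0, -0.08], 255]
    - [[0, 0, 0], [0.15, 0, -0.08], 255]

```text
time: 37.85
position: [0.5601, 0.1817, 0.3714]
tool_rot: [-2.189, -1.981, -0.287]
ft_force: [0.4, -0.1, -0.4]
grip_width: 0.004
```

```bash
python3 avg.py
python3 - <<'E'
from bench import ctrl
import cv2
cv2.imwrite("pics/y_s.png",cv2.resize(ctrl.get_image("scene")[175:325,240:390,::-1],None,fx=4,fy=4,interpolation=2))
cv2.imwrite("pics/y_t.png",ctrl.get_image("top")[:,:,::-1])
E
```

```text
38.1 F [-0.12 -0.06 -0.26] sd [0.39 0.46 0.18] pos [377.65  77.27 234.29]
```

View pics/y_s.png

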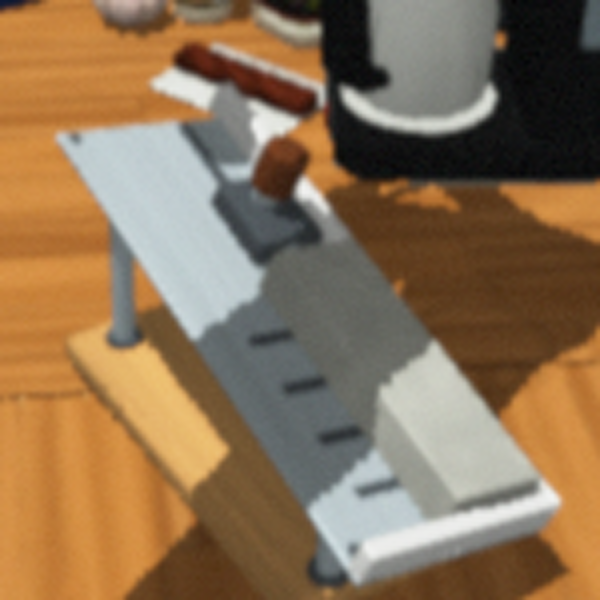

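View pics/y_t.png

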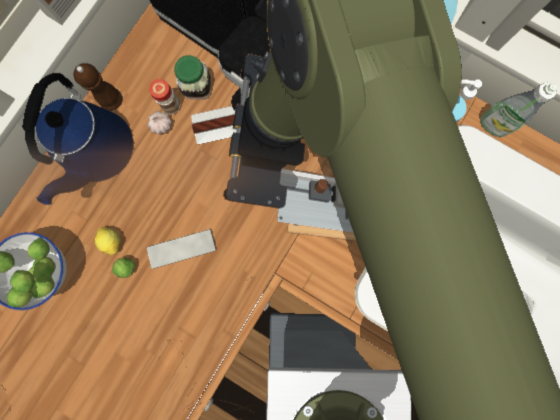

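```bash
python3 -c "
from bench import ctrl
print(ctrl.close_job())"
```

```text
the job is handed in; nothing more can be done
None
```

The thick whetstone is home in the low corner of the bed, the jaw is clamped on its end, and the job is handed in; no verdict was reported.

- **Placing the stone:** I gripped it near its top edge, laid it flat on the bed about 6 mm short of both walls with about 8.5 N of contact, and let go. It slid into the corner by itself. The pictures taken with the fingers withdrawn, before the jaw moved, show it flat against the stop and the rail.
- **Clamping the jaw:** I pushed the knob down the slope with closed fingers. Sliding took about 6.5 N, and the push ended at 13.3 N, so I estimate about 6.7 N on the stone. I then backed off up the slope and lifted clear.
- **Last checks:** At 38.1 s the wrist force was about 0 N. The scene picture shows the stone still in the corner with the jaw against it, and the thin stone lies where it was.
- **Not checked or in disagreement:** I could not measure the clamping force after letting go; it is inferred from the push. The camera views disagreed by about 2 to 5 mm on where the bed is. The jaw started about 12 mm down the slope, not fully up, which did not matter.

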